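Clamp the round-bottomed mixing pot in its ring stand

TASK

Take the covered, round-bottomed mixing pot from the drying rest where it leans and set it gently down in the ring of the clamp stand, upright, centred and level, and let go of it. Then swing the stand's crank until the high point of the cam bears squarely on the sprung follower, so that the rubber shoe closes up to the pot, and leave everything else on the bench as it was.

Things in the scene. Friction and masses are not known exactly. Their poses are not given: they have to be found in the camera images.
- pot: Mixing pot's ball centre. The pot (about 0.35 kg) is a 90 mm steel ball-shaped bowl with white domed cover and a straight white neck, 28 mm diameter, on its axis. +z = axis towards the neck. Lowest point 45 mm below this origin; neck from 45 to 110 mm above it (flat top). A straight steel band of 45 mm radius runs from 0 to 14 mm above. Breakable: knocks over 40 N against the stand break it.
- pot_centre (a point): The pot half-way up: on its axis, 32.5 mm from the ball centre towards the neck; axes as pot. At the start the pot leans about 30 degrees from vertical in the drying rest, the neck pointing roughly at the robot and lying on the rest's bar 61 mm from the ball centre: grasp the neck 85 to 100 mm from it. In a ring, friction holds the pot at whatever lean it is left with.
- rest: Drying rest, fixed: white plate 130 x 84 mm, 8 mm thick, with a low white ring (72 mm outer diameter, top at 30 mm) under the ball and a bent 8 mm steel bar, 60 mm wide, up to 121 mm high, 46 mm to the -x side, under the neck. Origin = ring axis on the bench; its -x axis is the way the neck leans.
- ring_centre (a point): Centre of the clamp stand's steel ring, on its upper edge, 60 mm over the bench; z up, -x axis points to the cam. Ring 64 mm inner, 86 mm outer diameter, on four legs on a white base plate (265 x 95 mm, 12 mm thick, reaching 47 mm beyond the ring's axis and 218 mm on the cam's side). With the pot seated its ball centre is 32 mm above this point.
- cam_axis (a point): A point on the cam's upright axis of rotation, 50 mm over the bench, 130 mm from the ring's axis in the stand's -x direction. The cam is a steel eccentric disc of 48 mm diameter, 23 to 41 mm over the bench; its high point lies diametrically opposite the crank.
- crank_post (a point): Crank post of the cam: upright black round post, 16 mm diameter, on the end of the aluminium crank arm (14 mm wide, top 50 mm over the bench), 52 mm from the cam's axis; free from 50 to 100 mm over the bench. This point is on its axis, 78 mm over the bench. The crank turns with a friction of about 0.1 N m (2 N at the post) and stays where it is left.
- cam (a joint): Cam angle in rad. 0: high point exactly on the follower, the crank pointing straight away from the ring (along the stand's -x). Positive is counter-clockwise seen from above. It starts between -2.0 and -1.0 (shoe backed off) and can turn from -2.5 to 0.9, so there is no stop at the high point.
- shoe (a joint): Travel of the sprung follower with its shoe (m): 0 at full lift (shoe 1 to 2 mm from the wall of a centred pot), negative when backed off (to about -12 mm). Driven by the cam. The follower's guide block (55 mm high) and the shoe (101 mm high, 30 mm wide) stand between cam and ring, 46 to 90 mm from the ring's axis.
- bottle: Bystander: white plastic bottle, 54 mm diameter, 155 mm high, standing. Origin under its centre. Leave it standing.
- jar_a: Bystander: glass jar, 42 mm diameter, 62 mm high. Origin under its centre.
- jar_b: Bystander: glass jar, 42 mm diameter, 62 mm high. Origin under its centre.
- flat_pot: Bystander, not to be used: a flat-bottomed steel pot with white lid standing upright on the bench, 74 mm diameter, 119 mm high. Origin under its centre.
- brush_cup: Bystander: white ceramic cup, 68 mm diameter, with brushes and sticks standing up to 178 mm high, which reach 40 mm from its axis. Origin under its centre.
- model: Bystander: plaster dental model, 75 x 70 x 34 mm. Origin under its centre.
- spatula: Bystander: spatula, 180 mm long, lying flat.

How it is judged:
On the way, in this order (a step that is already met when the one before it is completed fails the run):
1. the pot sits in the ring, upright, centred, let go, with the cam still backed off (horizontal distance between pot and ring_centre below 0.004 m and z of pot in the frame of ring_centre between 0.027 and 0.036 m and angle between pot's own z axis and vertical below 0.07 rad and contact force between the fingers and pot below 0.1 N and value of joint cam below -0.6 rad and linear speed of pot below 0.02 m/s), for 0.2 s.
2. the cam's high point is on the follower (value of joint cam between -0.15 and 0.15 rad), for 0.2 s.
At the end, for the whole second after the job is handed in: The pot sits in the stand's ring, its ball centre within 4 mm of the ring's axis and 27 to 36 mm above its upper edge, its axis within 4 degrees (0.07 rad) of vertical, at rest; the cam stands still within 0.15 rad of its high point, the shoe within 2 mm of full lift (all of step 2 and horizontal distance between pot and ring_centre below 0.004 m and z of pot in the frame of ring_centre between 0.027 and 0.036 m and angle between pot's own z axis and vertical below 0.07 rad and linear speed of pot below 0.02 m/s and angular speed of pot below 0.1 rad/s and value of joint shoe above -0.002 m and velocity of joint cam between -0.05 and 0.05 rad/s); the robot touches nothing.
It fails at once if the pot is knocked or pressed against the stand with more than 40 N (contact force between pot and stand above 40 N).
It fails at once if a bystander is pushed more than 30 mm or knocked over (distance of any of bottle, jar_a, jar_b, flat_pot, brush_cup, model, spatula from where it was at the start of the episode above 0.03 m or angle between any of bottle, jar_a, jar_b, flat_pot, brush_cup, model's own z axis and vertical above 0.5 rad).
It also fails if it takes over 64 s, if anything falls off the work surface, if the arm or the gripper's body presses on something with over 40 N, if the wrist force passes 120 N, or if a joint passes its speed limit or range.

ROBOT

A 7-joint arm with a two-finger parallel gripper is mounted at the origin on the work surface. World frame = base frame: x ahead of the robot, y to its left, z up, the work surface at z = 0. Lengths are in m, angles in rad, forces in N, time in s.
With the tool pointing down it reaches from about 0.4 to 0.85 m from the base axis. Payload 4.4 kg.
Tool frame: the origin (TCP) lies at the very end of the fingers, on their centre line; the grasp point (between the pads) lies robot.grasp_offset behind it (robot.grasp_offset is the distance from the TCP to the grasp point, in m); z points along the fingers, y is the direction in which the jaws open and shut (so a half turn about z gives the same grasp; the last joint's range is limited). The gripper opens to 94 mm and grips with 3 to 60 N. Pads are 16 mm wide; open, the fingers measure 119 mm over their backs; the gripper's body (75 mm by 177 mm) begins 78 mm behind the grasp point.
Start: joints at [-1.235, 0.628, 0.038, 1.517, -0.027, 0.996, -0.02], TCP at [0.254, 0.598, 0.205] pointing down, gripper open.
Joint ranges: [-3.06, 3.06], [-0.37, 2.12], [-1.25, 1.32], [0.18, 2.47], [-1.1, 4.24], [0.23, 1.98], [-2.94, 2.94]. Speed limits (rad/s): [2.57, 2.57, 3.14, 3.14, 3.14, 3.14, 3.14].

INTERFACE

Orientations are given as a unit quaternion [x, y, z, w].
In Python, from rig import state, grab_frame, camera_model, robot, find_in, spot_point gives the robot as it stands.
- The arm moves only by the tool apply_moves, never from a script. Its arguments are lists of equal length, an entry for each row: "linear": the shift along the world's x, y, z in mm, a list of three; "rotation": the turn, a rotation vector about the world's x, y, z in degrees, a list of three; "gripper": the opening in per cent of the stroke, from 0 (shut) to 100 (fully open). In form: {"linear": [[x, y, z], ...], "rotation": [[ax, ay, az], ...], "gripper": [gripper, ...]}. A call has exactly 5 rows; each row is the pose to reach, as a shift and turn from the pose commanded when the call began; what a row does not reach only later rows make up. A row lasts 1/12 s, in which the tool goes at most 41.7 mm and 7.16 degrees, less where a joint would pass 70% of its speed; a pose out of reach is approached as far as the arm can. A call with a gripper value outside its range is refused whole. The fingers move at their own pace and stop on an object; "grip_force" is the grip in N (left out, the last holds). Time passes only in rows, so rows that repeat a pose let the fingers close, or fill a call up. It gives the time, the measured TCP pose, the force and the opening at its end, in the units of the state.
- state(): the state, without advancing time (a new reading comes with each control period).
- grab_frame(name): name is "scene" or "top" or "wrist"; returns the picture (420x560x3 uint8, blue, green, red); there is no depth.
- camera_model(name): a dict with "mtx" (3x3 intrinsics, pixels), "rvec" (rotation vector, rad) and "tvec" (3), from world to camera coordinates, as OpenCV has them. Camera axes: x right, y down, z forward; pixel columns grow to the right and rows downward; lengths in m; the calibration is good to about 2 mm. A picture is of the moment at which its call begins: read the wrist's pose just before it. camera_model takes no time and is no camera call; for the wrist camera it gives the pose at the moment of the call.
- robot.job_done(): hands the job in, once; it reports no verdict.
Trained networks look in the newest picture that a camera, given by its name, has taken for a name from the list of things; names that differ only in an ending like _2 or _b are one class to them, and where a whole thing is asked for, a point or a joint stands for the part that bears it (a point fixed in the world has none). Each returns a list of dicts, best first, with "score" (0 to 1); they miss things now and then, are a little off and sometimes report something else, mostly with a low value. They report only what shows in the picture. A call takes as long as a camera call.
- find_in(camera, query): "rect" ([left, top, right, bottom] in pixels, round what is visible of it).
- spot_point(camera, query): "position" ([column, row] in pixels: a listed point, or the origin of a listed thing).
The state is a dict: "clock": time; "joint_pos": joint angles; "dq": joint speeds; "joint_efforts": joint torques, N m; "tcp_pos": TCP position; "eef_rot": TCP orientation; "wrist_force": force on the tool from outside, world axes, zero at the start; "torque": the same for the moment, N m; "grip_width": opening from 0.0 (shut) to 1.0 (fully open).
Only numpy, scipy, OpenCV 4.12 (cv2) and the standard library are available. Lean on these libraries where they do the work, as an engineer would, in place of code of your own. Each camera call takes 0.05 s, during which the arm holds its last target. There are 200 camera calls.

## Working session

There is one attempt and no reset: what is moved stays moved. The work goes in short steps, Python scripts to look and compute and a tool call to move; the robot and the scene stay as the last step left them, time stands still between calls to the robot, and variables do not carry over. Pictures are saved under pics/ and viewed, about 8 in all and at most 12, crops included, and the job is handed in when it is done.

Besides the shell and the picture viewer there is one more tool, called after "Emit:" as name(argument=value, ...), one argument or row to a line, values as JSON. apply_moves: Moves the arm, as the interface text tells. Its arguments: {"type":"object","properties":{"linear":{"type":"array"},"rotation":{"type":"array"},"gripper":{"type":"array"},"grip_force":{"type":"number"}},"required":["linear","rotation","gripper"]}

```bash
ls; mkdir -p pics; cat > h.py <<'E'
import numpy as np, cv2
from rig import *
def P(n):
    c=camera_model(n); R=cv2.Rodrigues(np.array(c["rvec"],float))[0]; return np.array(c["mtx"],float),R,np.array(c["tvec"],float).ravel()
def ray(n,uv):
    K,R,t=P(n); d=R.T@np.linalg.inv(K)@np.array([uv[0],uv[1],1.]); return -R.T@t,d/np.linalg.norm(d)
def atz(n,uv,z):
    o,d=ray(n,uv); return o+d*(z-o[2])/d[2]
def proj(n,p):
    K,R,t=P(n); q=K@(R@np.array(p,float)+t); return q[:2]/q[2]
def tri(r):
    A=np.zeros((3,3));b=np.zeros(3)
    for o,d in r:
        M=np.eye(3)-np.outer(d,d);A+=M;b+=M@o
    X=np.linalg.solve(A,b); return X,[np.linalg.norm((np.eye(3)-np.outer(d,d))@(X-o)) for o,d in r]
E
python3 - <<'E'
from h import *
np.set_printoptions(precision=4,suppress=True)
print(state(),robot.grasp_offset)
for n in("scene","top"):
    im=grab_frame(n);cv2.imwrite(f"pics/{n}0.png",im); print(n,ray(n,(280,210)))
    for q in("pot","pot_centre","rest","ring_centre","cam_axis","crank_post","bottle","jar_a","flat_pot","brush_cup","model","spatula"):
        print(q,[(np.round(r["position"],1),round(r["score"],2)) for r in spot_point(n,q)[:2]])
E
```

```text
pics
{'clock': 0.0, 'joint_pos': array([-1.2348,  0.6294,  0.0385,  1.5184, -0.027 ,  0.9962, -0.02  ]), 'dq': array([-0.0008,  0.0001, -0.0013,  0.0007,  0.0004, -0.0005,  0.0013]), 'joint_efforts': array([ -0.0001, -54.9751,   1.1436, -18.6649,  -0.0522,   0.0236,
         0.0002]), 'tcp_pos': array([0.2539, 0.5976, 0.2046]), 'eef_rot': array([ 0.1996,  0.9799, -0.0009, -0.0002]), 'wrist_force': array([ 0.2808, -0.5718,  0.0706]), 'torque': array([ 0.028 , -0.0025,  0.0017]), 'grip_width': 0.9973753447704652} 0.0188
scene (array([ 0.9096, -0.3973,  0.862 ]), array([-0.3679,  0.3861, -0.8459]))
pot [(array([252.8, 269.1]), 0.91)]
pot_centre [(array([247., 262.]), 0.79)]
rest [(array([255.4, 281. ]), 0.82), (array([344.7, 200. ]), 0.51)]
ring_centre [(array([368.7, 165.6]), 0.65)]
cam_axis [(array([333.8, 142.4]), 0.68)]
crank_post [(array([333.5, 122.3]), 0.87)]
bottle [(array([318. , 242.3]), 0.82)]
jar_a [(array([295.7, 253.4]), 0.85), (array([346.6, 200.3]), 0.57)]
flat_pot [(array([400.2, 198.9]), 0.79)]
brush_cup []
model [(array([203.3, 252.9]), 0.78)]
spatula [(array([116.8, 309.3]), 0.75)]
top (array([ 0.4221, -0.0614,  1.2863]), array([ 0.1367,  0.0009, -0.9906]))
pot [(array([327. , 195.1]), 0.97), (array([213.7, 197.8]), 0.35)]
pot_centre [(array([326.6, 203.2]), 0.97)]
rest [(array([321.1, 202.7]), 0.9), (array([319.7, 166.3]), 0.45)]
ring_centre [(array([178.4, 190.1]), 0.9)]
cam_axis [(array([213.7, 194.7]), 0.72), (array([174.9, 237.8]), 0.64)]
crank_post [(array([152.7, 246.3]), 0.88)]
bottle [(array([262.3, 187. ]), 0.65)]
jar_a [(array([288.5, 194.6]), 0.77), (array([216. , 195.2]), 0.49)]
flat_pot [(array([181.8, 158.4]), 0.7), (array([326.9, 202.5]), 0.67)]
brush_cup []
model [(array([338.6, 253.2]), 0.66)]
spatula [(array([416.7, 268.8]), 0.89), (array([319. , 164.5]), 0.66)]
```

```bash
python3 - <<'E'
from h import *
np.set_printoptions(precision=4,suppress=True)
S=dict(pot=(252.8,269.1),pot_centre=(247,262),ring_centre=(368.7,165.6),cam_axis=(333.8,142.4),crank_post=(333.5,122.3),bottle=(318,242.3),jar_a=(295.7,253.4),jar_b=(346.6,200.3),flat=(400.2,198.9),model=(203.3,252.9))
T=dict(pot=(327,195.1),pot_centre=(326.6,203.2),ring_centre=(178.4,190.1),cam_axis=(174.9,237.8),crank_post=(152.7,246.3),bottle=(262.3,187),jar_a=(288.5,194.6),jar_b=(216,195.2),flat=(181.8,158.4),model=(338.6,253.2))
for k in S: print(k,*tri([ray("scene",S[k]),ray("top",T[k])]))
print(atz("top",T['ring_centre'],.06),atz("top",T['cam_axis'],.05),atz("top",T['crank_post'],.078))
a=cv2.imread("pics/scene0.png");b=cv2.imread("pics/top0.png")
cv2.imwrite("pics/s1.png",cv2.resize(a[80:340,80:440],(800,578),interpolation=2))
cv2.imwrite("pics/t1.png",cv2.resize(b[110:310,120:400],(800,571),interpolation=2))
E
```

```text
pot [ 0.6258 -0.1878  0.0816] [np.float64(0.0027906282514362575), np.float64(0.002790628251436333)]
pot_centre [ 0.6046 -0.1852  0.0825] [np.float64(0.001547003663767044), np.float64(0.0015470036637671044)]
ring_centre [0.6469 0.214  0.0646] [np.float64(6.482350192307398e-07), np.float64(6.482350193206878e-07)]
cam_axis [0.522  0.227  0.0497] [np.float64(0.004273219802339984), np.float64(0.0042732198023399245)]
crank_post [0.4927 0.2739 0.0724] [np.float64(0.0036311588490478483), np.float64(0.0036311588490478643)]
bottle [ 0.6662 -0.0109 -0.0046] [np.float64(0.0009991079604325804), np.float64(0.0009991079604326437)]
jar_a [ 0.645  -0.0804  0.0112] [np.float64(0.0052867762581399495), np.float64(0.005286776258140115)]
jar_b [0.6458 0.124  0.0051] [np.float64(0.004719058377506221), np.float64(0.004719058377506169)]
flat [0.751  0.2207 0.0045] [np.float64(0.0011555530738106016), np.float64(0.0011555530738107719)]
model [ 0.4777 -0.2194  0.0091] [np.float64(0.0026684656851649015), np.float64(0.002668465685165024)]
[0.6478 0.215  0.06  ] [0.519  0.2237 0.05  ] [0.4948 0.2752 0.078 ]
```

View pics/s1.png

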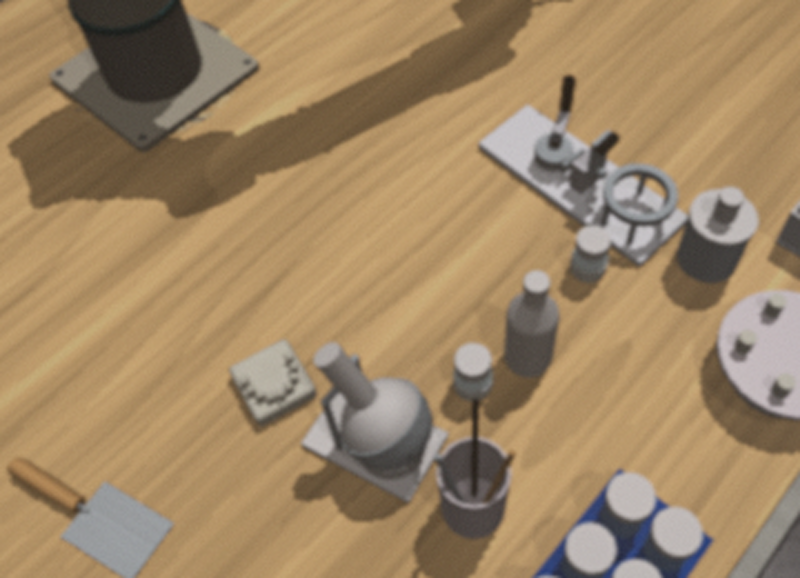

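View pics/t1.png

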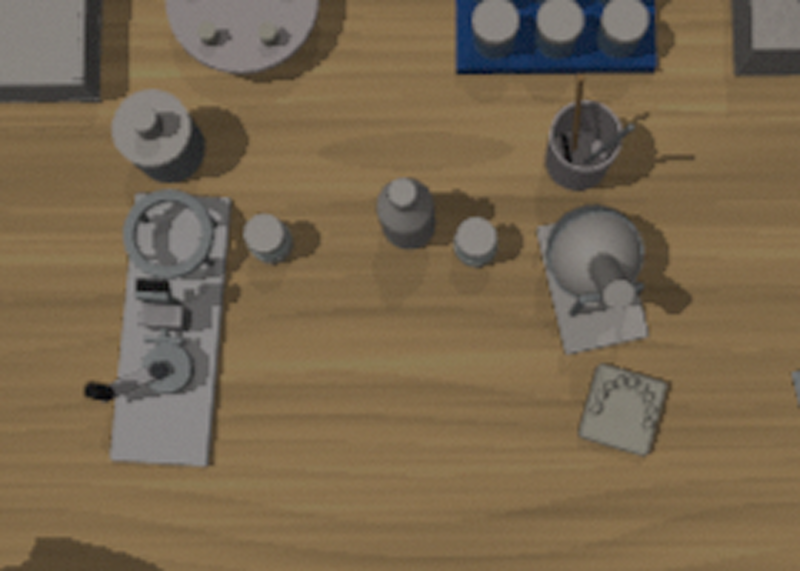

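```bash
cat >> h.py <<'E'
from scipy.spatial.transform import Rotation as Ro
def tool(z,y):
    z=np.array(z,float);z/=np.linalg.norm(z);y=np.array(y,float);y-=z*(y@z);y/=np.linalg.norm(y)
    return Ro.from_matrix(np.c_[np.cross(y,z),y,z])
def delta(p,R):
    s=state();return np.round((np.array(p)-s["tcp_pos"])*1000,1),np.round((R*Ro.from_quat(s["eef_rot"]).inv()).as_rotvec(degrees=True),2)
E
python3 - <<'E'
from h import *
for s in(1,-1): print(delta([.517,-.215,.264],tool([.485,.12,-.866],[.24*s,-.97*s,0])))
R0=Ro.from_quat(state()["eef_rot"]);o,d=ray("wrist",(280,210))
print(R0.inv().apply(o-state()["tcp_pos"]),R0.inv().apply(d))
E
```

```text
(array([ 262.8, -813.3,   58.5]), array([  39.1 ,   -3.12, -138.95]))
(array([ 262.8, -813.3,   58.5]), array([ -2.43, -30.4 ,  36.06]))
[ 8.37449701e-02  1.18390372e-04 -1.80131899e-01] [-0.30054203  0.00532689  0.9537537 ]
```

Emit:
apply_moves(
  linear=[
    [10,-30,12],
    [20,-62,24],
    [31,-95,36],
    [42,-128,48],
    [53,-162,60],
  ],
  rotation=[
    [1.6,-0.1,-5.6],
    [3.1,-0.2,-11.1],
    [4.7,-0.4,-16.7],
    [6.2,-0.5,-22.2],
    [7.8,-0.6,-27.8],
  ],
  gripper=[100,100,100,100,100],
)

```text
clock: 1.72
tcp_pos: [0.3077, 0.4348, 0.266]
eef_rot: [0.431, 0.9, 0.068, -0.008]
wrist_force: [0.4, -0.1, 0.9]
grip_width: 0.998
```

Emit:
apply_moves(
  linear=[
    [10,-32,0],
    [21,-65,0],
    [31,-98,0],
    [42,-130,0],
    [53,-163,0],
  ],
  rotation=[
    [1.6,-0.1,-5.6],
    [3.1,-0.2,-11.1],
    [4.7,-0.4,-16.7],
    [6.2,-0.5,-22.2],
    [7.8,-0.6,-27.8],
  ],
  gripper=[100,100,100,100,100],
)

```text
clock: 2.13
tcp_pos: [0.3605, 0.2718, 0.2659]
eef_rot: [0.632, 0.764, 0.131, -0.016]
wrist_force: [0.8, 0.0, 0.3]
grip_width: 1.0
```

Emit:
apply_moves(
  linear=[
    [10,-32,0],
    [21,-65,0],
    [31,-98,0],
    [42,-130,0],
    [53,-163,0],
  ],
  rotation=[
    [1.6,-0.1,-5.6],
    [3.1,-0.2,-11.1],
    [4.7,-0.4,-16.7],
    [6.2,-0.5,-22.2],
    [7.8,-0.6,-27.8],
  ],
  gripper=[100,100,100,100,100],
)

```text
clock: 2.55
tcp_pos: [0.4135, 0.1088, 0.2661]
eef_rot: [0.793, 0.579, 0.186, -0.023]
wrist_force: [0.9, -0.2, 0.1]
grip_width: 1.001
```

Emit:
apply_moves(
  linear=[
    [10,-32,0],
    [21,-65,0],
    [31,-98,0],
    [42,-130,0],
    [53,-163,0],
  ],
  rotation=[
    [1.6,-0.1,-5.6],
    [3.1,-0.2,-11.1],
    [4.7,-0.4,-16.7],
    [6.2,-0.5,-22.2],
    [7.8,-0.6,-27.8],
  ],
  gripper=[100,100,100,100,100],
)

```text
clock: 2.97
tcp_pos: [0.4665, -0.0545, 0.266]
eef_rot: [0.905, 0.358, 0.228, -0.028]
wrist_force: [0.3, 0.6, -0.0]
grip_width: 1.002
```

Emit:
apply_moves(
  linear=[
    [10,-32,0],
    [21,-65,0],
    [31,-98,0],
    [42,-130,0],
    [52,-163,0],
  ],
  rotation=[
    [1.6,-0.1,-5.6],
    [3.1,-0.2,-11.1],
    [4.7,-0.4,-16.7],
    [6.2,-0.5,-22.2],
    [7.8,-0.6,-27.8],
  ],
  gripper=[100,100,100,100,100],
)

```text
clock: 3.38
tcp_pos: [0.5185, -0.2174, 0.2655]
eef_rot: [0.959, 0.114, 0.256, -0.032]
wrist_force: [0.7, -0.4, 0.4]
grip_width: 0.997
```

```bash
python3 - <<'E'
from h import *
np.set_printoptions(precision=4,suppress=True)
s=state();print(s["clock"],s["tcp_pos"],s["joint_pos"],delta([.517,-.215,.264],tool([.485,.12,-.866],[.24,-.97,0])))
im=grab_frame("wrist");cv2.imwrite("pics/w1.png",im)
for q in("pot","pot_centre","rest"): print(q,[(np.round(r["position"],1),round(r["score"],2),ray("wrist",r["position"])) for r in spot_point("wrist",q)[:2]])
E
```

```text
3.3833 [ 0.5185 -0.2174  0.2655] [ 0.1124  0.354   0.6467  2.102  -1.0757  0.7254  0.1928] (array([-1.5,  2.4, -1.5]), array([-0.14, -0.1 ,  0.27]))
pot [(array([275.7, 186.4]), 0.85, (array([ 0.5024, -0.2249,  0.4638]), array([ 0.2852,  0.0734, -0.9557])))]
pot_centre [(array([275. , 190.8]), 0.68, (array([ 0.5019, -0.2221,  0.4634]), array([ 0.2691,  0.0762, -0.9601])))]
rest [(array([277.9, 200.3]), 0.91, (array([ 0.5017, -0.2202,  0.4633]), array([ 0.2403,  0.0613, -0.9688])))]
```

View pics/w1.png

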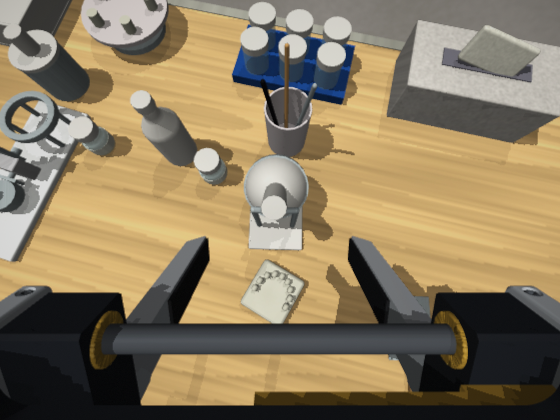

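```bash
python3 - <<'E'
from h import *
np.set_printoptions(precision=4,suppress=True)
s=state();print(s["tcp_pos"])
im=grab_frame("wrist");cv2.imwrite("pics/w2.png",im)
w={q:[r["position"] for r in spot_point("wrist",q)[:1]][0] for q in("pot","pot_centre","rest")};print(w)
cr=im[140:260,215:335];cv2.imwrite("pics/w2c.png",np.hstack([cv2.resize(cr,(480,480),interpolation=2)]))
b=cv2.imread("pics/top0.png")[170:240,290:360];a=cv2.imread("pics/scene0.png")[220:310,205:295]
cv2.imwrite("pics/st.png",np.hstack([cv2.resize(x,(400,400),interpolation=2) for x in(b,a)]))
B,e=tri([ray("wrist",w["pot"]),ray("top",(328.3,198.2)),ray("scene",(254.2,271.3))]);print("ball",B,e)
N,e=tri([ray("wrist",(274,207)),ray("top",(337,212.6)),ray("scene",(227.2,239.3))]);print("neck",N,e,(N-B)/.11)
print("rest",atz("top",(321.1,202.7),0),atz("wrist",w["rest"],0),atz("scene",(255.4,281),0))
E
```

```text
[ 0.5178 -0.216   0.2652]
{'pot': [273.7, 183.4], 'pot_centre': [278.9, 191.6], 'rest': [276.0, 199.7]}
ball [ 0.623  -0.1863  0.0664] [np.float64(0.005404629465389582), np.float64(0.004334912093181995), np.float64(0.0019478476210906869)]
neck [ 0.5696 -0.1985  0.162 ] [np.float64(0.0020132866074527482), np.float64(0.0024319812343638735), np.float64(0.0010722151156625163)] [-0.485  -0.111   0.8696]
rest [ 0.6196 -0.1767  0.    ] [ 0.6174 -0.1852  0.    ] [ 0.6193 -0.1861  0.    ]
```

View pics/st.png

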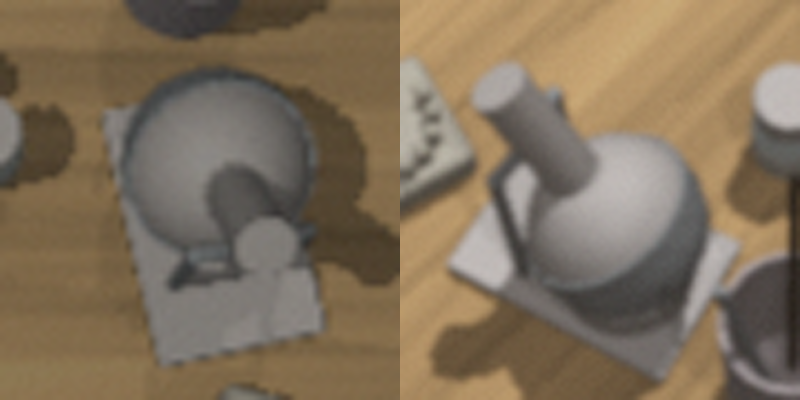

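View pics/w2c.png

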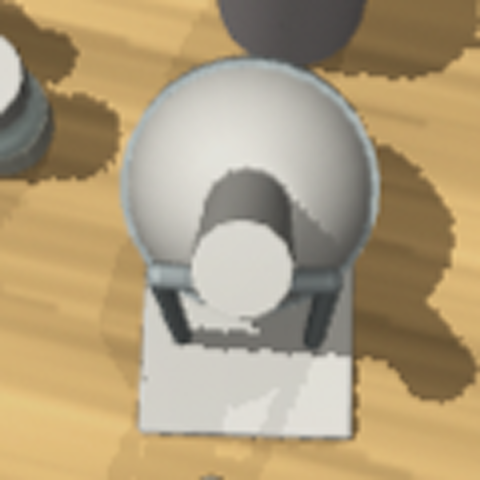

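```bash
python3 - <<'E'
from h import *
np.set_printoptions(precision=4,suppress=True)
B,e=tri([ray("wrist",(277.5,186.8)),ray("top",(328.3,198.)),ray("scene",(253.8,272.2))]);print("ball",B,np.array(e))
N,e=tri([ray("wrist",(275.5,207.5)),ray("top",(336.7,212.5)),ray("scene",(228.2,240.3))]);print("neck",N,np.array(e))
u=N-B;print(np.linalg.norm(u),u/np.linalg.norm(u))
u/=np.linalg.norm(u);G=N-.0175*u
y=np.cross(u,[0,0,1]);y/=np.linalg.norm(y); y=y if y[1]<0 else -y
R=tool(-u,y)
for back in(.06,0): print(back,delta(G-u*.0188+u*back,R),G)
E
```

```text
ball [ 0.6226 -0.1888  0.0608] [0.0021 0.0022 0.0008]
neck [ 0.5706 -0.1986  0.1578] [0.0011 0.0021 0.0019]
0.11049742635799821 [-0.4705 -0.0892  0.8779]
0.06 (array([ 41.3,  13.4, -87. ]), array([-0.4 ,  1.24, -3.3 ])) [ 0.5788 -0.1971  0.1424]
0 (array([  69.5,   18.7, -139.7]), array([-0.4 ,  1.24, -3.3 ])) [ 0.5788 -0.1971  0.1424]
```

Emit:
apply_moves(
  linear=[
    [8,3,-17],
    [17,6,-35],
    [25,8,-52],
    [33,11,-70],
    [41,13,-87],
  ],
  rotation=[
    [-0.1,0.2,-0.7],
    [-0.2,0.5,-1.3],
    [-0.2,0.7,-2.0],
    [-0.3,1.0,-2.6],
    [-0.4,1.2,-3.3],
  ],
  gripper=[100,100,100,100,100],
)

```text
clock: 4.2
tcp_pos: [0.5598, -0.201, 0.1786]
eef_rot: [0.965, 0.091, 0.247, -0.023]
wrist_force: [1.2, -0.7, -0.8]
grip_width: 0.998
```

```bash
python3 - <<'E'
from h import *
np.set_printoptions(precision=4,suppress=True)
im=grab_frame("wrist");im=grab_frame("wrist");cv2.imwrite("pics/w3.png",im)
s=state();print(s["tcp_pos"],s["joint_pos"])
R=Ro.from_quat(s["eef_rot"]);t=s["tcp_pos"]
print("image of tool axis pts",[proj("wrist",t+R.apply([0,0,d])) for d in(0,.024,.13)])
print("neck, ball", proj("wrist",[.5706,-.1986,.1578]),proj("wrist",[.6226,-.1888,.0608]))
E
```

```text
[ 0.5591 -0.1992  0.1769] [ 0.5511  0.4689 -0.0884  2.1333 -1.0912  0.2992  0.1162]
image of tool axis pts [array([278.1432, 249.047 ]), array([278.119 , 235.4623]), array([278.0535, 198.7392])]
neck, ball [280.256  235.3195] [279.9813 197.34  ]
```

View pics/w3.png

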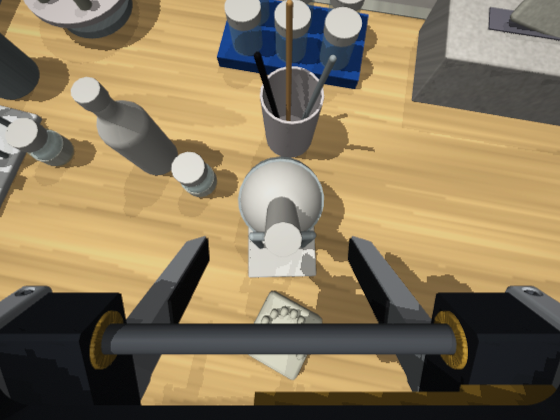

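Emit:
apply_moves(
  linear=[
    [6,0,-11],
    [12,1,-22],
    [18,2,-33],
    [24,3,-44],
    [29,4,-53],
  ],
  rotation=[
    [0,0,0],
    [0,0,0],
    [0,0,0],
    [0,0,0],
    [0,0,0],
  ],
  gripper=[100,100,100,90,75],
)

```text
clock: 4.72
tcp_pos: [0.5931, -0.2043, 0.1348]
eef_rot: [0.967, 0.092, 0.238, -0.027]
wrist_force: [0.3, -1.0, 0.2]
grip_width: 0.895
```

```bash
python3 - <<'E'
from h import *
np.set_printoptions(precision=4,suppress=True)
im=grab_frame("wrist");im=grab_frame("wrist");cv2.imwrite("pics/w4.png",im)
s=state();print(s["clock"],s["tcp_pos"],s["joint_pos"],s["wrist_force"],s["grip_width"])
u=np.array([-.4705,-.0892,.8779]);print(delta(np.array([.5788,-.1981,.1424])-u*.0188,tool(-u,[.186,-.98,0])))
E
```

```text
4.8167 [ 0.5933 -0.2036  0.1342] [ 0.5643  0.5815 -0.1514  2.0697 -1.0993  0.2344  0.1197] [ 0.0544 -0.2286 -0.1261] 0.8082431115773385
(array([-5.6,  7.1, -8.3]), array([-0.42, -1.03, -0.29]))
```

```bash
python3 - <<'E'
from h import *
R=tool([.137,.026,-.990],[.186,-.9825,0])
print(delta([.568,-.200,.215],R))
E
```

```text
(array([-25.3,   3.6,  80.8]), array([-4.29, 19.2 , -0.2 ]))
```

Emit:
apply_moves(
  linear=[
    [-17,-3,30],
    [-33,-6,60],
    [-38,-6,85],
    [-30,-5,90],
    [-20,-4,90],
  ],
  rotation=[
    [0,0,0],
    [0,0,0],
    [-1,6,0],
    [-2,12,0],
    [-3.9,19,0],
  ],
  gripper=[100,100,100,100,100],
)

```text
clock: 5.23
tcp_pos: [0.5682, -0.2107, 0.227]
eef_rot: [0.989, 0.091, 0.117, -0.018]
wrist_force: [1.1, 0.6, -1.5]
grip_width: 0.999
```

Emit:
apply_moves(
  linear=[
    [0,0,0],
    [0,0,0],
    [0,0,0],
    [0,0,0],
    [0,0,0],
  ],
  rotation=[
    [0,0,0],
    [0,0,0],
    [0,0,0],
    [0,0,0],
    [0,0,0],
  ],
  gripper=[100,100,100,100,100],
)

```text
clock: 5.65
tcp_pos: [0.5699, -0.2082, 0.2234]
eef_rot: [0.988, 0.093, 0.118, -0.02]
wrist_force: [0.5, 1.0, 0.1]
grip_width: 1.0
```

```bash
python3 - <<'E'
from h import *
np.set_printoptions(precision=4,suppress=True)
R=tool([.137,.026,-.990],[.186,-.9825,0])
s=state();print(s["joint_pos"],s["tcp_pos"])
print(delta([.568,-.200,.215],R),delta([.5803,-.1979,.126],R))
E
```

```text
[ 0.1363  0.4799  0.3803  1.8346 -0.5058  0.7357 -0.5627] [ 0.5699 -0.2082  0.2234]
(array([-1.9,  8.2, -8.4]), array([-2.1 ,  5.44, -0.14])) (array([ 10.4,  10.3, -97.4]), array([-2.1 ,  5.44, -0.14]))
```

Emit:
apply_moves(
  linear=[
    [0,5,-10],
    [2,10,-30],
    [5,10,-50],
    [8,10,-75],
    [10,10,-97],
  ],
  rotation=[
    [-0.7,1.8,0],
    [-1.4,3.6,0],
    [-2,5.4,-0.1],
    [-2,5.4,-0.1],
    [-2,5.4,-0.1],
  ],
  gripper=[100,100,100,100,90],
)

```text
clock: 6.07
tcp_pos: [0.5813, -0.1976, 0.1256]
eef_rot: [0.993, 0.094, 0.07, -0.007]
wrist_force: [0.4, 0.3, 0.5]
grip_width: 0.956
```

Emit:
apply_moves(
  linear=[
    [0,0,0],
    [0,0,0],
    [0,0,0],
    [0,0,0],
    [0,0,0],
  ],
  rotation=[
    [0,0,0],
    [0,0,0],
    [0,0,0],
    [0,0,0],
    [0,0,0],
  ],
  gripper=[70,60,60,60,60],
)

```text
clock: 6.48
tcp_pos: [0.5823, -0.198, 0.1285]
eef_rot: [0.993, 0.095, 0.072, -0.007]
wrist_force: [0.7, -0.3, 0.2]
grip_width: 0.619
```

```bash
python3 - <<'E'
from h import *
np.set_printoptions(precision=4,suppress=True)
R=tool([.137,.026,-.990],[.186,-.9825,0])
im=grab_frame("wrist");cv2.imwrite("pics/w5.png",im)
s=state();print(s["joint_pos"],s["tcp_pos"],s["wrist_force"])
print(delta([.5803,-.1979,.126],R))
E
```

```text
[ 0.0921  0.6432  0.364   1.8359 -0.5085  0.6318 -0.6015] [ 0.5823 -0.1977  0.1284] [0.7513 0.8454 0.1896]
(array([-2. , -0.2, -2.4]), array([-0.02,  0.23, -0.18]))
```

View pics/w5.png

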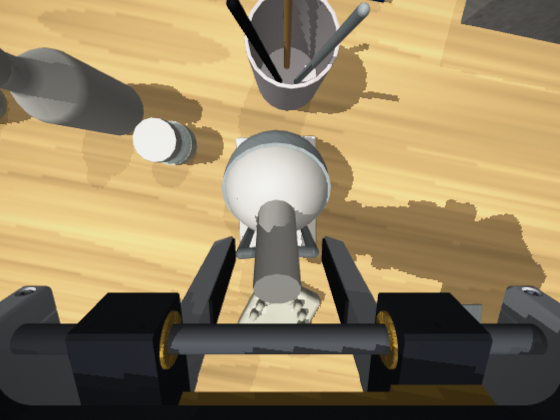

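Emit:
apply_moves(
  linear=[
    [-2,0,-2],
    [-2,0,-2],
    [-2,0,-2],
    [-2,0,-2],
    [-2,0,-2],
  ],
  rotation=[
    [0,0,0],
    [0,0,0],
    [0,0,0],
    [0,0,0],
    [0,0,0],
  ],
  gripper=[50,40,25,15,15],
  grip_force=45,
)

```text
clock: 6.95
tcp_pos: [0.5797, -0.197, 0.1249]
eef_rot: [0.993, 0.095, 0.07, -0.007]
wrist_force: [-0.5, 2.1, 0.7]
grip_width: 0.292
```

Emit:
apply_moves(
  linear=[
    [0,0,0],
    [0,0,0],
    [0,0,0],
    [0,0,0],
    [0,0,0],
  ],
  rotation=[
    [0,0,0],
    [0,0,0],
    [0,0,0],
    [0,0,0],
    [0,0,0],
  ],
  gripper=[10,10,10,10,10],
)

```text
clock: 7.37
tcp_pos: [0.5797, -0.197, 0.1249]
eef_rot: [0.993, 0.095, 0.07, -0.007]
wrist_force: [-0.2, 0.7, 0.7]
grip_width: 0.293
```

Emit:
apply_moves(
  linear=[
    [0,0,8],
    [0,0,20],
    [0,0,34],
    [0,0,48],
    [0,0,64],
  ],
  rotation=[
    [0,0,0],
    [0,0,0],
    [0,0,0],
    [0,0,0],
    [0,0,0],
  ],
  gripper=[10,10,10,10,10],
)

```text
clock: 7.78
tcp_pos: [0.58, -0.1961, 0.1886]
eef_rot: [0.993, 0.095, 0.07, -0.007]
wrist_force: [0.2, -0.3, -3.7]
grip_width: 0.29
```

Emit:
apply_moves(
  linear=[
    [-5,0,16],
    [-10,0,32],
    [-15,0,48],
    [-20,0,64],
    [-25,0,80],
  ],
  rotation=[
    [0,0,0],
    [0,0,0],
    [0,0,0],
    [0,0,0],
    [0,0,0],
  ],
  gripper=[10,10,10,10,10],
)

```text
clock: 8.2
tcp_pos: [0.5534, -0.1973, 0.2693]
eef_rot: [0.993, 0.095, 0.069, -0.007]
wrist_force: [-1.2, -0.8, -3.4]
grip_width: 0.292
```

```bash
python3 - <<'E'
from h import *
np.set_printoptions(precision=4,suppress=True)
ims=[grab_frame(n) for n in("wrist","scene")]
cv2.imwrite("pics/ws6.png",np.hstack([cv2.resize(x,(400,300)) for x in ims]))
cv2.imwrite("pics/w6.png",ims[0]);cv2.imwrite("pics/s6.png",ims[1])
s=state();print(s["joint_pos"],s["tcp_pos"],s["wrist_force"],s["torque"],s["grip_width"])
for n in("wrist","scene","top"):
    grab_frame(n)
    for q in("pot","pot_centre"): print(n,q,[(np.round(r["position"],1),round(r["score"],2)) for r in spot_point(n,q)[:1]])
E
```

```text
[ 0.0098  0.4412  0.4897  1.7455 -0.3653  0.9133 -0.7218] [ 0.5549 -0.1985  0.2713] [ 1.2091 -0.7377 -3.0199] [-0.1756  0.4879 -0.0459] 0.2912633961588731
wrist pot [(array([277.8, 181. ]), 0.92)]
wrist pot_centre [(array([278.6, 204.1]), 0.98)]
scene pot [(array([236.5, 231.5]), 0.78)]
scene pot_centre [(array([227.9, 219.1]), 0.76)]
top pot [(array([336.2, 196. ]), 0.61)]
top pot_centre [(array([336. , 204.7]), 0.76)]
```

View pics/ws6.png

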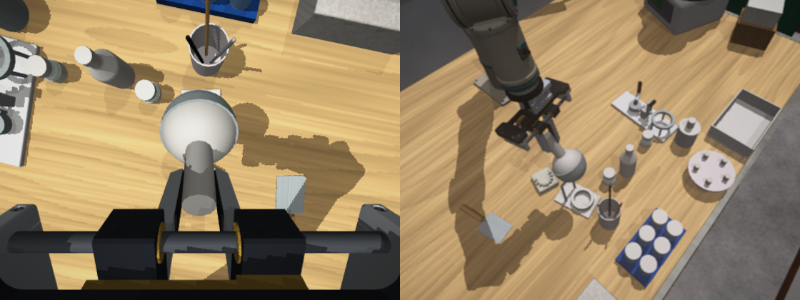

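```bash
cat >> h.py <<'E'
# held pot in tool frame
_Rg=tool([.137,.026,-.990],[.186,-.9825,0]);_Tg=np.array([.5797,-.197,.1249])
u_t=_Rg.inv().apply(np.array([-.4705,-.0892,.8779])); b_t=_Rg.inv().apply(np.array([.6226,-.1888,.0608])-_Tg)
def place(B,yaw,u=None,b=None):
    u=u_t if u is None else u; b=b_t if b is None else b
    h=np.array([np.cos(np.radians(yaw)),np.sin(np.radians(yaw)),0]) # direction tool-y, projected
    A,_=Ro.align_vectors([[0,0,1],h],[u,[0,1,0]],weights=[1000,1]); return np.array(B)-A.apply(b),A
E
python3 - <<'E'
from h import *
np.set_printoptions(precision=4,suppress=True)
s=state();R=Ro.from_quat(s["eef_rot"]);t=s["tcp_pos"]
B=t+R.apply(b_t);print("u_t",u_t,"b_t",b_t,"ball now",B,"axis now",R.apply(u_t))
for n in("wrist","scene","top"):print(n,proj(n,B),proj(n,B+.0325*R.apply(u_t)))
K,Rr,tt=P("wrist");print("radius px",K[0,0]*.045/(Rr@B+tt)[2])
im=cv2.imread("pics/w6.png");g=cv2.GaussianBlur(cv2.cvtColor(im,6),(3,3),0)
print(cv2.HoughCircles(g,cv2.HOUGH_GRADIENT,1,50,param1=100,param2=20,minRadius=45,maxRadius=65))
p,A=place([.63,.1,.25],-80+24);print(delta(p,A))
p,A=place([.646,.214,.25],-80+36);print(delta(p,A))
E
```

```text
u_t [-0.3518  0.0001 -0.9361] b_t [ 0.0343 -0.0001  0.0696] ball now [ 0.5974 -0.1887  0.2041] axis now [-0.4705 -0.0918  0.8776]
wrist [278.0682 178.5726] [278.095  200.5155]
scene [237.6218 233.6985] [228.7723 222.5775]
top [333.7177 198.8109] [336.5565 203.3344]
radius px 51.50855573326689
[[[278.5 178.5  53.3]]]
(array([ 69.2, 292.8,  59.1]), array([-11.07,  26.63,  22.6 ]))
(array([ 86.2, 405.6,  59.1]), array([-13.92,  25.55,  34.34]))
```

Emit:
apply_moves(
  linear=[
    [5,15,18],
    [12,40,40],
    [20,75,59],
    [28,110,59],
    [36,146,59],
  ],
  rotation=[
    [-1.1,2.7,2.3],
    [-2.2,5.3,4.5],
    [-3.3,8,6.8],
    [-4.4,10.6,9],
    [-5.5,13.3,11.3],
  ],
  gripper=[10,10,10,10,10],
)

```text
clock: 9.17
tcp_pos: [0.5921, -0.0502, 0.3296]
eef_rot: [0.979, 0.194, -0.049, 0.023]
wrist_force: [0.5, -0.2, -3.5]
grip_width: 0.291
```

Emit:
apply_moves(
  linear=[
    [7,32,0],
    [14,65,0],
    [21,98,0],
    [28,128,0],
    [33,147,0],
  ],
  rotation=[
    [-1.1,2.7,2.3],
    [-2.2,5.3,4.5],
    [-3.3,8,6.8],
    [-4.4,10.6,9],
    [-5.5,13.3,11.3],
  ],
  gripper=[10,10,10,10,10],
)

```text
clock: 9.58
tcp_pos: [0.6245, 0.1012, 0.327]
eef_rot: [0.94, 0.291, -0.17, 0.051]
wrist_force: [-0.1, 1.2, -4.7]
grip_width: 0.291
```

Emit:
apply_moves(
  linear=[
    [0,0,0],
    [0,0,0],
    [0,0,0],
    [0,0,0],
    [0,0,0],
  ],
  rotation=[
    [0,0,0],
    [0,0,0],
    [0,0,0],
    [0,0,0],
    [0,0,0],
  ],
  gripper=[10,10,10,10,10],
)

```text
clock: 10.0
tcp_pos: [0.6237, 0.094, 0.3289]
eef_rot: [0.942, 0.286, -0.169, 0.052]
wrist_force: [-0.4, -0.4, -3.1]
grip_width: 0.291
```

```bash
python3 - <<'E'
from h import *
np.set_printoptions(precision=4,suppress=True)
im=grab_frame("wrist");cv2.imwrite("pics/w7.png",im)
s=state();R=Ro.from_quat(s["eef_rot"]);t=s["tcp_pos"];print(s["joint_pos"],t,s["clock"])
B=t+R.apply(b_t);print("ball now",B,"axis",R.apply(u_t),proj("wrist",B))
for n in("wrist","top","scene"):
    if n!="wrist": cv2.imwrite(f"pics/{n}7.png",grab_frame(n))
    for q,z in(("ring_centre",.06),("cam_axis",.05),("crank_post",.078),("pot",B[2])): print(n,q,[(np.round(r["position"],1),round(r["score"],2),atz(n,r["position"],z)) for r in spot_point(n,q)[:2]])
print("prior ring at wrist",proj("wrist",[.647,.2145,.06]))
E
```

```text
[-0.4435  0.7647  0.4306  1.0277 -0.1219  1.7144 -1.0546] [0.6237 0.0943 0.3289] 10.05
ball now [0.6303 0.0988 0.2517] axis [-0.003  -0.0018  1.    ] [278.1533 177.994 ]
wrist ring_centre [(array([205.5,  42.1]), 0.95, array([0.6457, 0.2175, 0.06  ]))]
wrist cam_axis [(array([165.2, 119.9]), 0.81, array([0.5179, 0.2247, 0.05  ]))]
wrist crank_post [(array([121.1, 125.5]), 0.65, array([0.4908, 0.2695, 0.078 ]))]
wrist pot [(array([279. , 179.2]), 0.73, array([0.6298, 0.0987, 0.2517])), (array([205.8,  44.7]), 0.37, array([0.6889, 0.1967, 0.2517]))]
top ring_centre [(array([178.5, 189.3]), 0.66, array([0.65  , 0.2148, 0.06  ]))]
top cam_axis [(array([174.8, 237.2]), 0.89, array([0.5206, 0.224 , 0.05  ]))]
top crank_post [(array([152.4, 247.8]), 0.9, array([0.4909, 0.2758, 0.078 ]))]
top pot [(array([209.9, 180.1]), 0.97, array([0.6352, 0.1   , 0.2517])), (array([324.9, 204.9]), 0.31, array([ 0.5758, -0.1627,  0.2517]))]
scene ring_centre [(array([366.8, 164.4]), 0.62, array([0.6395, 0.2176, 0.06  ]))]
scene cam_axis [(array([331.7, 140. ]), 0.72, array([0.5151, 0.2336, 0.05  ])), (array([347.6, 123.6]), 0.56, array([0.5119, 0.3111, 0.05  ]))]
scene crank_post [(array([339.4, 121.4]), 0.65, array([0.5038, 0.279 , 0.078 ]))]
scene pot []
prior ring at wrist [209.0393  42.8882]
```

View pics/w7.png

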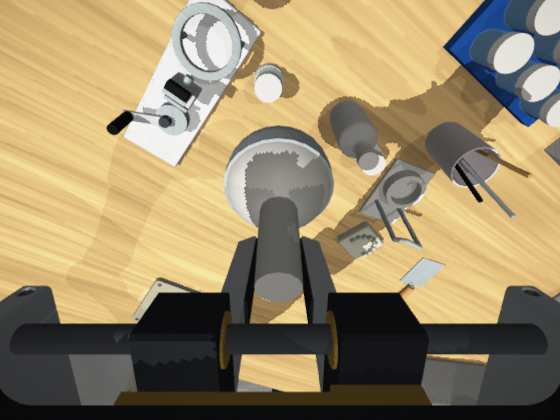

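```bash
cat > fit.py <<'E'
from h import *
def fit(n,im,c0,z,radii,w=.010,step=.0005,half=False):
    g=cv2.GaussianBlur(cv2.cvtColor(im,6).astype(np.float32),(3,3),0)
    m=np.hypot(cv2.Sobel(g,5,1,0),cv2.Sobel(g,5,0,1)); m=np.minimum(m,200)
    K,R,t=P(n); a=np.linspace(0,2*np.pi,120,endpoint=False)
    C=np.concatenate([np.c_[r*np.cos(a),r*np.sin(a),0*a] for r in radii]);best=[]
    for dx in np.arange(-w,w+1e-9,step):
        for dy in np.arange(-w,w+1e-9,step):
            q=(R@(C+[c0[0]+dx,c0[1]+dy,z]).T).T+t;q=(K@q.T).T;q=(q[:,:2]/q[:,2:]).astype(np.float32)
            best.append((cv2.remap(m,q[:,0],q[:,1],1).mean(),c0[0]+dx,c0[1]+dy))
    best=np.array(sorted(best)[::-1]);k=best[best[:,0]>best[0,0]*.97];return best[0],k[:,1:].mean(0),k[:,1:].std(0)
E
python3 - <<'E'
from fit import *
np.set_printoptions(precision=4,suppress=True)
for n in("wrist","top","scene"):
    f="w7" if n=="wrist" else n+"7"
    print(n,*fit(n,cv2.imread(f"pics/{f}.png"),(.646,.215),.06,(.032,.043)))
    print("base circle top crank", n, )
E
```

```text
wrist [128.5664   0.6435   0.2175] [0.6435 0.2174] [0.0004 0.0005]
base circle top crank wrist
top [82.8728  0.636   0.211 ] [0.6378 0.2098] [0.0013 0.0011]
base circle top crank top
scene [143.5422   0.6485   0.206 ] [0.6482 0.206 ] [0.0011 0.0007]
base circle top crank scene
```

Emit:
apply_moves(
  linear=[
    [1,7,-16],
    [2,14,-32],
    [3,22,-48],
    [4,30,-64],
    [5,36,-77],
  ],
  rotation=[
    [0,0,0],
    [0,0,0],
    [0,0,0],
    [0,0,0],
    [0,0,0],
  ],
  gripper=[10,10,10,10,10],
)

```text
clock: 11.17
tcp_pos: [0.6285, 0.1328, 0.2496]
eef_rot: [0.941, 0.288, -0.17, 0.051]
wrist_force: [0.1, 0.4, -4.0]
grip_width: 0.292
```

Emit:
apply_moves(
  linear=[
    [0,0,0],
    [0,0,0],
    [0,0,0],
    [0,0,0],
    [0,0,0],
  ],
  rotation=[
    [0,0,0],
    [0,0,0],
    [0,0,0],
    [0,0,0],
    [0,0,0],
  ],
  gripper=[10,10,10,10,10],
)

```text
clock: 11.58
tcp_pos: [0.6293, 0.131, 0.2521]
eef_rot: [0.941, 0.287, -0.169, 0.052]
wrist_force: [0.7, 0.2, -3.5]
grip_width: 0.287
```

```bash
python3 - <<'E'
from fit import *
np.set_printoptions(precision=4,suppress=True)
c1=proj("wrist",[.6435,.2175,.06]);im=grab_frame("wrist");cv2.imwrite("pics/w8.png",im)
s=state();R=Ro.from_quat(s["eef_rot"]);t=s["tcp_pos"];print(s["joint_pos"],t,s["clock"])
B=t+R.apply(b_t);print("ball now",B,"axis",R.apply(u_t),proj("wrist",B),"ring",c1)
print("fit",*fit("wrist",im,(.6435,.2175),.06,(.032,.043)))
print([(r["position"],r["score"],atz("wrist",r["position"],.06)) for r in spot_point("wrist","ring_centre")])
it=grab_frame("top");cv2.imwrite("pics/top8.png",it);print("top pot",[atz("top",r["position"],B[2]) for r in spot_point("top","pot")[:1]])
isc=grab_frame("scene");cv2.imwrite("pics/s8.png",isc)
v=cv2.resize(im[0:230,60:360],(800,613)[:2],interpolation=2)[:600];cv2.imwrite("pics/w8c.png",v)
E
```

```text
[-0.4852  0.8333  0.4136  1.0961 -0.1513  1.5872 -1.1037] [0.6292 0.1312 0.252 ] 11.6333
ball now [0.6358 0.1357 0.1748] axis [-0.0032 -0.0018  1.    ] [278.1525 178.0033] ring [218.9743  80.9921]
fit [136.9518   0.643    0.216 ] [0.6435 0.2158] [0.0005 0.0005]
[([221.6, 80.3], 0.84, array([0.6454, 0.2158, 0.06  ])), ([277.9, 178.1], 0.18, array([0.577 , 0.0967, 0.06  ]))]
top pot [array([0.6428, 0.1407, 0.1748])]
```

View pics/w8c.png

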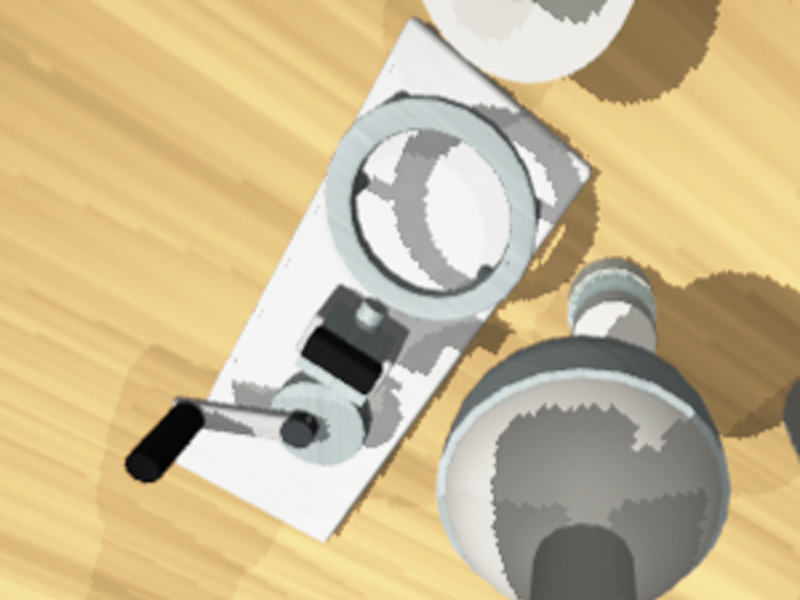

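```bash
python3 - <<'E'
from fit import *
np.set_printoptions(precision=4,suppress=True)
im=cv2.imread("pics/w8.png")
for r in(.030,.031,.032,.033,.034,.041,.042,.043,.044,.045): print(r,*fit("wrist",im,(.645,.216),.06,(r,),w=.006))
g=cv2.GaussianBlur(cv2.cvtColor(im,6),(3,3),0)
print(cv2.HoughCircles(g,cv2.HOUGH_GRADIENT,1,50,param1=100,param2=20,minRadius=45,maxRadius=65))
it=cv2.imread("pics/top8.png");t0=cv2.imread("pics/top0.png")
for r in(.032,.043): print("top",r,*fit("top",t0,(.647,.2145),.06,(r,),w=.008))
# ball silhouettes in top: circle in plane through centre
print("ball top",*fit("top",it,(.636,.136),.175,(.0452,),w=.012))
print("ball top at start",*fit("top",t0,(.6226,-.1888),.0608,(.0452,),w=.012))
E
```

```text
0.03 [152.683    0.6455   0.216 ] [0.6456 0.2159] [0.0003 0.0003]
0.031 [141.3925   0.6425   0.216 ] [0.643  0.2159] [0.0012 0.0004]
0.032 [156.3261   0.643    0.2165] [0.6431 0.2161] [0.0004 0.0005]
0.033 [137.1165   0.6435   0.216 ] [0.6433 0.2162] [0.0003 0.0003]
0.034 [121.1409   0.651    0.215 ] [0.651  0.2147] [0.     0.0006]
0.041 [105.4898   0.644    0.2155] [0.6494 0.2114] [0.0025 0.002 ]
0.042 [130.2249   0.6435   0.216 ] [0.6433 0.2157] [0.0003 0.0003]
0.043 [128.9032   0.645    0.216 ] [0.6451 0.2159] [0.0003 0.0003]
0.044 [117.0089   0.6445   0.215 ] [0.6443 0.2157] [0.0003 0.0009]
0.045 [111.4764   0.641    0.2185] [0.6413 0.2166] [0.0009 0.0019]
[[[277.5 178.5  53.2]
  [234.5  85.5  46.8]
  [468.5 248.5  54.5]
  [534.5 242.5  49.3]]]
top 0.032 [76.3191  0.639   0.21  ] [0.6415 0.2101] [0.0015 0.0009]
top 0.043 [79.2253  0.639   0.209 ] [0.6394 0.2092] [0.0004 0.0011]
ball top [86.4004  0.642   0.141 ] [0.6422 0.1407] [0.0007 0.0008]
ball top at start [65.0072  0.6156 -0.1938] [ 0.6157 -0.1937] [0.0006 0.0008]
```

```bash
python3 - <<'E'
from fit import *
np.set_printoptions(precision=4,suppress=True)
for k in range(2): print(ray("top",(280,210)),ray("scene",(280,210)))
it=cv2.imread("pics/top8.png");t7=cv2.imread("pics/top7.png");t0=cv2.imread("pics/top0.png")
print(cv2.phaseCorrelate(*[np.float32(cv2.cvtColor(x[:110],6)) for x in(t0,it)]))
for r in(.032,.043,.042): print("top8",r,*fit("top",it,(.647,.2145),.06,(r,),w=.008))
E
```

```text
(array([ 0.4221, -0.0614,  1.2863]), array([ 0.1367,  0.0009, -0.9906])) (array([ 0.9096, -0.3973,  0.862 ]), array([-0.3679,  0.3861, -0.8459]))
(array([ 0.4221, -0.0614,  1.2863]), array([ 0.1367,  0.0009, -0.9906])) (array([ 0.9096, -0.3973,  0.862 ]), array([-0.3679,  0.3861, -0.8459]))
((0.09179922695602727, -0.007333648499894707), 0.7482592428172076)
top8 0.032 [95.6442  0.6545  0.2125] [0.6536 0.2134] [0.0009 0.001 ]
top8 0.043 [84.4629  0.6415  0.22  ] [0.6407 0.2162] [0.001  0.0047]
top8 0.042 [83.1737  0.6395  0.21  ] [0.6403 0.2159] [0.0009 0.0045]
```

Emit:
apply_moves(
  linear=[
    [2,20,0],
    [4,40,0],
    [6,60,-5],
    [9,80,-25],
    [9,80,-45],
  ],
  rotation=[
    [0,0,0],
    [0,0,0],
    [0,0,0],
    [0,0,0],
    [0,0,0],
  ],
  gripper=[10,10,10,10,10],
)

```text
clock: 12.25
tcp_pos: [0.6383, 0.2184, 0.2054]
eef_rot: [0.941, 0.291, -0.168, 0.049]
wrist_force: [-0.3, 1.4, -4.4]
grip_width: 0.286
```

Emit:
apply_moves(
  linear=[
    [0,0,-10],
    [0,0,-15],
    [0,0,-20],
    [0,0,-20],
    [0,0,-20],
  ],
  rotation=[
    [0,0,0],
    [0,0,0],
    [0,0,0],
    [0,0,0],
    [0,0,0],
  ],
  gripper=[10,10,10,10,10],
)

```text
clock: 12.67
tcp_pos: [0.6383, 0.2109, 0.1869]
eef_rot: [0.941, 0.287, -0.169, 0.052]
wrist_force: [0.9, -0.9, -3.5]
grip_width: 0.291
```

```bash
python3 - <<'E'
from fit import *
np.set_printoptions(precision=4,suppress=True)
im=grab_frame("wrist");cv2.imwrite("pics/w9.png",im)
s=state();R=Ro.from_quat(s["eef_rot"]);t=s["tcp_pos"];print(s["joint_pos"],t,s["clock"],s["wrist_force"])
B=t+R.apply(b_t);print("ball now",B,"axis",R.apply(u_t),proj("wrist",B))
sc=grab_frame("scene");tp=grab_frame("top");cv2.imwrite("pics/s9.png",sc);cv2.imwrite("pics/t9.png",tp)
c=proj("scene",B).astype(int);d=proj("top",B).astype(int)
print(c,d,[r["position"] for r in spot_point("top","pot")[:1]])
grab_frame("scene");print([r["position"] for r in spot_point("scene","pot")[:1]])
f=lambda x,c:cv2.resize(x[max(c[1]-35,0):c[1]+35,c[0]-35:c[0]+35],(400,400),interpolation=2)
w=cv2.resize(im[90:290,180:380],(400,400),interpolation=2)
cv2.imwrite("pics/st9.png",np.hstack([f(sc,c+[0,10]),f(tp,d)]))
E
```

```text
[-0.5554  0.9413  0.3914  1.0361 -0.2001  1.5513 -1.2019] [0.6384 0.2111 0.1871] 12.7167 [-0.4609  0.9477 -2.6662]
ball now [0.645  0.2156 0.11  ] axis [-0.0033 -0.0019  1.    ] [278.1205 177.9762]
[371 153] [173 187] [[171.3, 183.5]]
[[371.9, 153.1]]
```

View pics/st9.png

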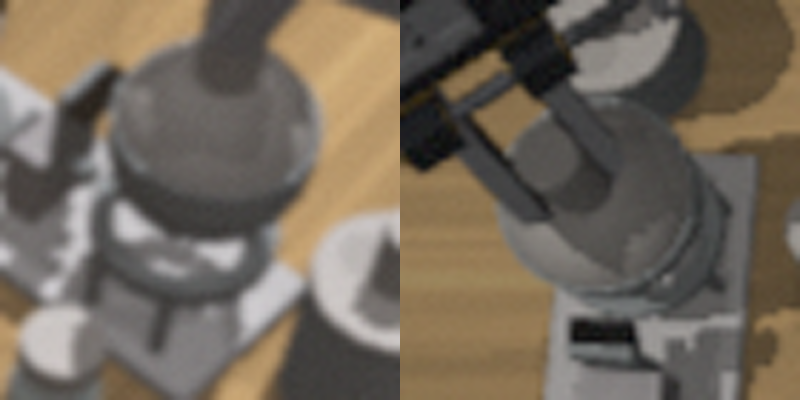

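```bash
python3 - <<'E'
from fit import *
np.set_printoptions(precision=2,suppress=True)
B=[.645,.2156,.11]
a=np.linspace(0,2*np.pi,200)
def bb(n,c,r,z):
    q=np.array([proj(n,[c[0]+r*np.cos(t),c[1]+r*np.sin(t),z]) for t in a]);return q.min(0),q.max(0)
for n,o in(("scene",None),("top",None)):
    d=proj(n,B).astype(int); org=d-35+([0,10] if n=="scene" else [0,0])
    m=lambda b:[np.round((x-org)*5.714+2) for x in b]
    print(n,org,"band top",m(bb(n,B,.045,.124)),"band bot",m(bb(n,B,.045,.11)),"ring out",m(bb(n,(.644,.216),.043,.06)),"in",m(bb(n,(.644,.216),.032,.06)),"nt",m([proj(n,[.645,.2156,.22])]))
E
```

```text
scene [336 128] band top [array([104.,  46.]), array([317., 208.])] band bot [array([99., 68.]), array([310., 229.])] ring out [array([ 88., 144.]), array([281., 294.])] in [array([113., 162.]), array([256., 274.])] nt [array([252., -38.])]
top [138 152] band top [array([100., 102.]), array([300., 299.])] band bot [array([109., 109.]), array([306., 304.])] ring out [array([140., 139.]), array([321., 317.])] in [array([163., 161.]), array([298., 294.])] nt [array([146., 157.])]
```

Emit:
apply_moves(
  linear=[
    [-1,-2,0],
    [-1,-2,-4],
    [-1,-2,-8],
    [-1,-2,-12],
    [-1,-2,-14],
  ],
  rotation=[
    [0,0,0],
    [0,0,0],
    [0,0,0],
    [0,0,0],
    [0,0,0],
  ],
  gripper=[10,10,10,10,10],
)

```text
clock: 13.38
tcp_pos: [0.6363, 0.2098, 0.1709]
eef_rot: [0.941, 0.288, -0.171, 0.052]
wrist_force: [0.8, 0.3, -5.4]
grip_width: 0.292
```

Emit:
apply_moves(
  linear=[
    [0,0,-0.3],
    [0,0,-0.6],
    [0,0,-0.9],
    [0,0,-1.2],
    [0,0,-1.5],
  ],
  rotation=[
    [0,0,0],
    [0,0,0],
    [0,0,0],
    [0,0,0],
    [0,0,0],
  ],
  gripper=[10,10,10,10,10],
)

```text
clock: 13.8
tcp_pos: [0.6369, 0.2098, 0.1706]
eef_rot: [0.941, 0.288, -0.17, 0.052]
wrist_force: [0.5, -0.1, -4.1]
grip_width: 0.293
```

```bash
cat > f.py <<'E'
from h import *
np.set_printoptions(precision=4,suppress=True)
s=state();R=Ro.from_quat(s["eef_rot"]);print(s["clock"],"ball",s["tcp_pos"]+R.apply(b_t),"F",s["wrist_force"],"M",s["torque"],"tcp",s["tcp_pos"],s["grip_width"],"axis",R.apply(u_t))
E
python3 f.py
```

```text
13.8 ball [0.6433 0.2143 0.0934] F [ 0.4813 -0.1364 -4.0874] M [ 0.3189 -0.3902  0.0056] tcp [0.6369 0.2098 0.1706] 0.29257778000101275 axis [-0.0019 -0.0018  1.    ]
```

Emit:
apply_moves(
  linear=[
    [0,0,-0.4],
    [0,0,-0.8],
    [0,0,-1.2],
    [0,0,-1.6],
    [0,0,-1.6],
  ],
  rotation=[
    [0,0,0],
    [0,0,0],
    [0,0,0],
    [0,0,0],
    [0,0,0],
  ],
  gripper=[10,10,10,10,10],
)

```text
clock: 14.22
tcp_pos: [0.6367, 0.2098, 0.1687]
eef_rot: [0.941, 0.288, -0.17, 0.052]
wrist_force: [0.6, 0.2, -3.2]
grip_width: 0.292
```

Emit:
apply_moves(
  linear=[
    [0,0,-0.3],
    [0,0,-0.6],
    [0,0,-0.9],
    [0,0,-1.0],
    [0,0,-1.0],
  ],
  rotation=[
    [0,0,0],
    [0,0,0],
    [0,0,0],
    [0,0,0],
    [0,0,0],
  ],
  gripper=[10,10,10,10,10],
)

```text
clock: 14.63
tcp_pos: [0.6367, 0.2098, 0.1678]
eef_rot: [0.941, 0.288, -0.17, 0.052]
wrist_force: [-0.2, 0.2, -4.5]
grip_width: 0.291
```

```bash
python3 f.py
```

```text
14.6333 ball [0.6431 0.2142 0.0906] F [-0.2262  0.1554 -4.5489] M [ 0.2593 -0.3883 -0.0547] tcp [0.6367 0.2098 0.1678] 0.2908614381465168 axis [-0.0014 -0.0017  1.    ]
```

Emit:
apply_moves(
  linear=[
    [0,0,-0.3],
    [0,0,-0.6],
    [0,0,-0.9],
    [0,0,-1.0],
    [0,0,-1.0],
  ],
  rotation=[
    [0,0,0],
    [0,0,0],
    [0,0,0],
    [0,0,0],
    [0,0,0],
  ],
  gripper=[10,10,10,10,10],
)

```text
clock: 15.05
tcp_pos: [0.6367, 0.2098, 0.1668]
eef_rot: [0.941, 0.288, -0.17, 0.052]
wrist_force: [0.0, -0.3, -3.5]
grip_width: 0.294
```

```bash
python3 f.py
```

```text
15.05 ball [0.6431 0.2142 0.0896] F [ 0.0494 -0.287  -3.477 ] M [ 0.2893 -0.3639 -0.0011] tcp [0.6367 0.2098 0.1668] 0.29424929169880265 axis [-0.0014 -0.0017  1.    ]
```

Emit:
apply_moves(
  linear=[
    [0,0,-0.3],
    [0,0,-0.6],
    [0,0,-0.9],
    [0,0,-1.0],
    [0,0,-1.0],
  ],
  rotation=[
    [0,0,0],
    [0,0,0],
    [0,0,0],
    [0,0,0],
    [0,0,0],
  ],
  gripper=[10,10,10,10,10],
)

```text
clock: 15.47
tcp_pos: [0.6367, 0.2098, 0.1658]
eef_rot: [0.941, 0.288, -0.17, 0.052]
wrist_force: [0.2, -0.9, -3.6]
grip_width: 0.29
```

```bash
python3 f.py
```

```text
15.4667 ball [0.6431 0.2143 0.0886] F [ 0.172  -0.8509 -3.6244] M [ 0.2917 -0.3754  0.0071] tcp [0.6367 0.2098 0.1658] 0.2896641253599231 axis [-0.0015 -0.0017  1.    ]
```

Emit:
apply_moves(
  linear=[
    [0,0,-0.3],
    [0,0,-0.6],
    [0,0,-0.9],
    [0,0,-1.0],
    [0,0,-1.0],
  ],
  rotation=[
    [0,0,0],
    [0,0,0],
    [0,0,0],
    [0,0,0],
    [0,0,0],
  ],
  gripper=[10,10,10,10,10],
)

```text
clock: 15.88
tcp_pos: [0.6367, 0.2098, 0.1648]
eef_rot: [0.941, 0.288, -0.17, 0.052]
wrist_force: [-0.0, -0.5, -3.8]
grip_width: 0.293
```

```bash
python3 f.py
```

```text
15.8833 ball [0.6431 0.2143 0.0877] F [-0.     -0.5057 -3.823 ] M [ 0.3011 -0.3517 -0.0112] tcp [0.6367 0.2098 0.1648] 0.2927391608228436 axis [-0.0015 -0.0017  1.    ]
```

Emit:
apply_moves(
  linear=[
    [0,0,-0.3],
    [0,0,-0.6],
    [0,0,-0.9],
    [0,0,-1.2],
    [0,0,-1.2],
  ],
  rotation=[
    [0,0,0],
    [0,0,0],
    [0,0,0],
    [0,0,0],
    [0,0,0],
  ],
  gripper=[10,10,10,10,10],
)

```text
clock: 16.3
tcp_pos: [0.6367, 0.2098, 0.1643]
eef_rot: [0.941, 0.288, -0.17, 0.052]
wrist_force: [-1.3, 0.3, 2.3]
grip_width: 0.291
```

```bash
python3 f.py
```

```text
16.3 ball [0.6431 0.2142 0.0872] F [-1.3069  0.3025  2.3315] M [ 0.1367  0.1626 -0.0544] tcp [0.6367 0.2098 0.1643] 0.2906868998235816 axis [-0.0016 -0.0017  1.    ]
```

Emit:
apply_moves(
  linear=[
    [0,0,1.2],
    [-1.5,0.4,1.2],
    [-1.5,0.4,0.8],
    [-1.5,0.4,0.4],
    [-1.5,0.4,0],
  ],
  rotation=[
    [0,0,0],
    [0,0,0],
    [0,0,0],
    [0,0,0],
    [0,0,0],
  ],
  gripper=[10,10,10,10,10],
)

```text
clock: 16.72
tcp_pos: [0.6358, 0.21, 0.1642]
eef_rot: [0.941, 0.288, -0.169, 0.052]
wrist_force: [0.3, -0.1, 2.1]
grip_width: 0.29
```

Emit:
apply_moves(
  linear=[
    [0,0,0],
    [0,0,0],
    [0,0,0],
    [0,0,0],
    [0,0,0],
  ],
  rotation=[
    [0,0,0],
    [0,0,0],
    [0,0,0],
    [0,0,0],
    [0,0,0],
  ],
  gripper=[10,10,10,10,10],
)

```text
clock: 17.13
tcp_pos: [0.6357, 0.21, 0.1642]
eef_rot: [0.941, 0.288, -0.169, 0.052]
wrist_force: [1.7, 0.1, 4.5]
grip_width: 0.291
```

```bash
python3 f.py
```

```text
17.1333 ball [0.6422 0.2144 0.087 ] F [1.7201 0.0562 4.493 ] M [-0.1437 -0.3219  0.1183] tcp [0.6357 0.21   0.1642] 0.2911501345046244 axis [-0.0028 -0.0015  1.    ]
```

Emit:
apply_moves(
  linear=[
    [0,0,1.2],
    [0.7,0,1.2],
    [0.7,0,0.8],
    [0.7,0,0.4],
    [0.7,0,0],
  ],
  rotation=[
    [0,0,0],
    [0,0,0],
    [0,0,0],
    [0,0,0],
    [0,0,0],
  ],
  gripper=[10,10,10,10,10],
)

```text
clock: 17.55
tcp_pos: [0.636, 0.21, 0.1642]
eef_rot: [0.941, 0.288, -0.17, 0.052]
wrist_force: [1.3, -0.1, 6.4]
grip_width: 0.287
```

Emit:
apply_moves(
  linear=[
    [0,0,0],
    [0,0,0],
    [0,0,0],
    [0,0,0],
    [0,0,0],
  ],
  rotation=[
    [0,0,0],
    [0,0,0],
    [0,0,0],
    [0,0,0],
    [0,0,0],
  ],
  gripper=[10,10,10,10,10],
)

```text
clock: 17.97
tcp_pos: [0.636, 0.2101, 0.1642]
eef_rot: [0.941, 0.288, -0.17, 0.052]
wrist_force: [2.0, -1.1, 5.7]
grip_width: 0.297
```

```bash
python3 f.py; python3 - <<'E'
from h import *
for n in("wrist","scene","top"): cv2.imwrite(f"pics/{n}10.png",grab_frame(n))
E
```

```text
17.9667 ball [0.6424 0.2146 0.087 ] F [ 2.006  -1.1255  5.653 ] M [-0.2194  0.0197  0.0999] tcp [0.636  0.2101 0.1642] 0.29694915354559187 axis [-0.0017 -0.0017  1.    ]
```

Emit:
apply_moves(
  linear=[
    [0,0,0],
    [0,0,0],
    [0,0,0],
    [0,0,0],
    [0,0,0],
  ],
  rotation=[
    [0,0,0],
    [0,0,0],
    [0,0,0],
    [0,0,0],
    [0,0,0],
  ],
  gripper=[30,32,36,42,50],
  grip_force=10,
)

```text
clock: 18.53
tcp_pos: [0.6354, 0.2105, 0.1631]
eef_rot: [0.941, 0.288, -0.171, 0.051]
wrist_force: [-0.7, -0.3, 0.3]
grip_width: 0.455
```

Emit:
apply_moves(
  linear=[
    [0,0,0],
    [0,0,0],
    [0,0,0],
    [0,0,0],
    [0,0,0],
  ],
  rotation=[
    [0,0,0],
    [0,0,0],
    [0,0,0],
    [0,0,0],
    [0,0,0],
  ],
  gripper=[60,70,80,90,90],
)

```text
clock: 18.95
tcp_pos: [0.6359, 0.2102, 0.1636]
eef_rot: [0.941, 0.288, -0.17, 0.052]
wrist_force: [-0.8, 1.0, -0.7]
grip_width: 0.808
```

Emit:
apply_moves(
  linear=[
    [0,0,15],
    [0,0,35],
    [0,0,60],
    [0,0,85],
    [0,0,110],
  ],
  rotation=[
    [0,0,0],
    [0,0,0],
    [0,0,0],
    [0,0,0],
    [0,0,0],
  ],
  gripper=[90,90,90,90,90],
)

```text
clock: 19.37
tcp_pos: [0.6357, 0.2101, 0.2748]
eef_rot: [0.941, 0.288, -0.17, 0.052]
wrist_force: [-0.5, 0.3, -0.2]
grip_width: 0.902
```

Emit:
apply_moves(
  linear=[
    [-12,-20,0],
    [-25,-40,0],
    [-38,-60,0],
    [-50,-80,0],
    [-62,-100,0],
  ],
  rotation=[
    [0,0,0],
    [0,0,0],
    [0,0,0],
    [0,0,0],
    [0,0,0],
  ],
  gripper=[90,90,90,90,90],
)

```text
clock: 19.78
tcp_pos: [0.5732, 0.1093, 0.2738]
eef_rot: [0.941, 0.288, -0.17, 0.052]
wrist_force: [0.6, -0.3, 0.2]
grip_width: 0.903
```

```bash
python3 f.py; python3 - <<'E'
from h import *
np.set_printoptions(precision=3,suppress=True)
ims={}
for n in("wrist","scene","top"):
    ims[n]=grab_frame(n);cv2.imwrite(f"pics/{n}11.png",ims[n])
    for q in("pot","pot_centre","crank_post","cam_axis"): print(n,q,[(np.array(r["position"]),r["score"]) for r in spot_point(n,q)[:1]])
    C=np.array([.643,.215,.092])
    print("pred pot,centre,necktop",proj(n,C),proj(n,C+[0,0,.0325]),proj(n,C+[0,0,.11]))
f=lambda x,c,h:cv2.resize(x[max(int(c[1])-h,0):int(c[1])+h,max(int(c[0])-h,0):int(c[0])+h],(400,400),interpolation=2)
cv2.imwrite("pics/v11.png",np.hstack([f(ims["scene"],proj("scene",[.643,.215,.12]),40),f(ims["top"],proj("top",[.643,.215,.12]),40)]))
E
```

```text
19.7833 ball [0.5796 0.1138 0.1967] F [ 0.5918 -0.2748  0.23  ] M [ 0.1435 -0.212   0.048 ] tcp [0.5732 0.1093 0.2738] 0.9025323791990574 axis [-0.0017 -0.0019  1.    ]
wrist pot [(array([225.9,  18.5]), 0.85)]
wrist pot_centre [(array([221.8,  19. ]), 0.92)]
wrist crank_post [(array([124.6, 112.9]), 0.9)]
wrist cam_axis [(array([175.8, 109.9]), 0.89)]
pred pot,centre,necktop [227.661  21.905] [222.323  25.568] [203.537  38.459]
scene pot []
scene pot_centre [(array([373.4, 147.9]), 0.67)]
scene crank_post [(array([337.3, 119.5]), 0.75)]
scene cam_axis [(array([334. , 139.7]), 0.68)]
pred pot,centre,necktop [369.419 157.677] [371.621 149.064] [377.415 126.406]
top pot [(array([174.7, 186.8]), 0.61)]
top pot_centre [(array([169.3, 191.5]), 0.52)]
top crank_post [(array([156.3, 250.6]), 0.81)]
top cam_axis [(array([175.5, 242. ]), 0.86)]
pred pot,centre,necktop [175.692 189.697] [172.826 187.417] [165.318 181.445]
```

View pics/v11.png

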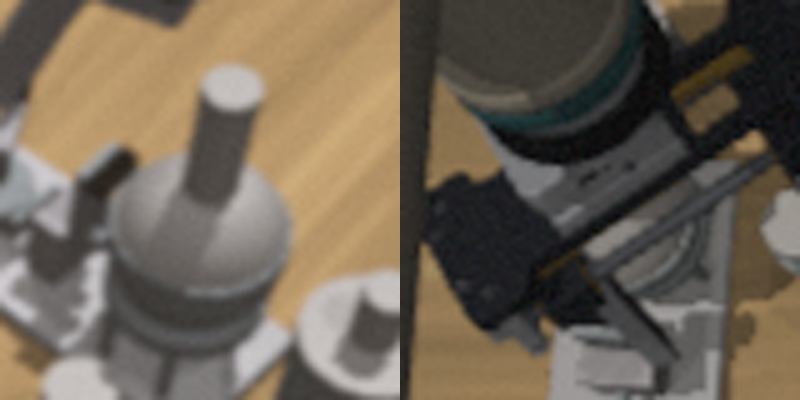

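```bash
python3 - <<'E'
from h import *
s=state();R=Ro.from_quat(s["eef_rot"]);y=R.apply([0,1,0]);print(s["joint_pos"],np.degrees(np.arctan2(y[1],y[0])))
for a in(236,56): print(a,delta([.42,.10,.25],tool([0,0,-1],[np.cos(np.radians(a)),np.sin(np.radians(a)),0])))
E
```

```text
[-0.51772001  0.71578084  0.42737888  1.28330785 -0.12243519  1.51897904
 -1.09157436] -55.99263126058252
236 (array([-154. ,  -10.3,  -23.5]), array([-3.000e-02, -2.172e+01, -6.725e+01]))
56 (array([-154. ,  -10.3,  -23.5]), array([ 2.4100e+01, -3.0000e-02,  1.1062e+02]))
```

Emit:
apply_moves(
  linear=[
    [-16,-1,-2],
    [-32,-2,-5],
    [-48,-3,-7],
    [-64,-4,-10],
    [-80,-5,-12],
  ],
  rotation=[
    [0,-2.1,-6.7],
    [0,-4.3,-13.4],
    [0,-6.5,-20.1],
    [0,-8.7,-26.8],
    [0,-10.8,-33.6],
  ],
  gripper=[80,70,60,50,50],
)

```text
clock: 20.95
tcp_pos: [0.4933, 0.1048, 0.2615]
eef_rot: [0.996, -0.005, -0.089, 0.027]
wrist_force: [-0.6, 0.3, -0.3]
grip_width: 0.582
```

Emit:
apply_moves(
  linear=[
    [-15,-1,-2],
    [-30,-2,-5],
    [-45,-3,-7],
    [-60,-4,-10],
    [-74,-5,-12],
  ],
  rotation=[
    [0,-2.1,-6.7],
    [0,-4.3,-13.4],
    [0,-6.5,-20.1],
    [0,-8.7,-26.8],
    [0,-10.8,-33.6],
  ],
  gripper=[50,50,50,50,50],
)

```text
clock: 21.37
tcp_pos: [0.4191, 0.0997, 0.2496]
eef_rot: [0.955, -0.295, -0.0, -0.001]
wrist_force: [-0.3, -0.0, -0.0]
grip_width: 0.498
```

Emit:
apply_moves(
  linear=[
    [0,0,0],
    [0,0,0],
    [0,0,0],
    [0,0,0],
    [0,0,0],
  ],
  rotation=[
    [0,0,0],
    [0,0,0],
    [0,0,0],
    [0,0,0],
    [0,0,0],
  ],
  gripper=[50,50,50,50,50],
)

```text
clock: 21.78
tcp_pos: [0.4211, 0.1001, 0.2497]
eef_rot: [0.957, -0.292, -0.0, -0.0]
wrist_force: [-1.1, -0.1, -0.1]
grip_width: 0.504
```

```bash
cat > tilt.py <<'E'
# fit pot pose (ball x,y on ring; tilt tx,ty) by maximising edge strength of the neck outline + band in several images
from h import *
from scipy.optimize import differential_evolution
import sys
np.set_printoptions(precision=4,suppress=True)
tag=sys.argv[1]; cams=sys.argv[2].split(",")
G={}
for n in cams:
    im=grab_frame(n);cv2.imwrite(f"pics/{n}{tag}.png",im);g=cv2.GaussianBlur(cv2.cvtColor(im,6).astype(np.float32),(3,3),0)
    G[n]=(np.minimum(np.hypot(cv2.Sobel(g,5,1,0),cv2.Sobel(g,5,0,1)),150),P(n))
a=np.linspace(0,2*np.pi,80,endpoint=False);C=np.c_[np.cos(a),np.sin(a),0*a]
def score(p,n,full=False):
    x,y,tx,ty=p; m,(K,R,t)=G[n]; A=Ro.from_rotvec([-ty,tx,0]) # u ~ (tx,ty,1)
    u=A.apply([0,0,1]); B=np.array([x,y,.092]); cam=-R.T@t
    e=np.cross(u,cam-B-.08*u);e/=np.linalg.norm(e); s=np.linspace(.055,.107,30)[:,None]
    pts=[B+s*u+.014*e,B+s*u-.014*e,B+.11*u+A.apply(.014*C)]
    v=0
    for k in pts:
        q=(K@((R@k.T).T+t).T).T;q=(q[:,:2]/q[:,2:]).astype(np.float32);v+=cv2.remap(m,q[:,0],q[:,1],1).mean()
    return v
for cs in [[c] for c in cams]+([cams] if len(cams)>1 else []):
    r=differential_evolution(lambda p:-sum(score(p,n) for n in cs),[(.636,.652),(.207,.223),(-.12,.12),(-.12,.12)],seed=1,maxiter=150,popsize=20)
    print(cs,r.x,-r.fun/len(cs))
E
python3 tilt.py 12 scene,top,wrist; python3 f.py
python3 - <<'E'
from h import *
im=grab_frame("wrist")
for n in("wrist","top"):
    if n=="top": grab_frame(n)
    for q,z in(("crank_post",.078),("cam_axis",.05),("ring_centre",.06)): print(n,q,[(r["position"],round(r["score"],2),np.round(atz(n,r["position"],z),4)) for r in spot_point(n,q)[:1]])
E
```

```text
['scene'] [ 0.6456  0.2124 -0.0138 -0.0112] 398.46820068359375
['top'] [ 0.6465  0.212  -0.1199 -0.0975] 390.37957763671875
['wrist'] [ 0.6445  0.2157 -0.1023 -0.1183] 288.3722229003906
['scene', 'top', 'wrist'] [ 0.6465  0.2144 -0.0484 -0.0176] 300.2926839192708
21.9333 ball [0.4489 0.0809 0.1799] F [-1.3273  0.0724  0.4675] M [ 0.0054  0.1354 -0.0213] tcp [0.4205 0.1    0.2496] 0.49673484509718985 axis [-0.2907  0.1957  0.9366]
wrist crank_post [([136.9, 216.0], 0.56, array([0.4924, 0.2693, 0.078 ]))]
wrist cam_axis [([160.0, 176.3], 0.83, array([0.517 , 0.2237, 0.05  ]))]
wrist ring_centre []
top crank_post [([416.7, 264.3], 0.71, array([ 0.4432, -0.4161,  0.078 ]))]
top cam_axis [([177.7, 236.3], 0.67, array([0.523 , 0.2163, 0.05  ]))]
top ring_centre [([178.8, 192.2], 0.78, array([0.642 , 0.2138, 0.06  ]))]
```

Emit:
apply_moves(
  linear=[
    [-6,35,5],
    [-12,70,10],
    [-18,105,15],
    [-24,140,20],
    [-30,175,20],
  ],
  rotation=[
    [0,0,0],
    [0,0,0],
    [0,0,0],
    [0,0,0],
    [0,0,0],
  ],
  gripper=[50,50,50,50,50],
)

```text
clock: 22.75
tcp_pos: [0.3899, 0.2772, 0.2706]
eef_rot: [0.956, -0.292, -0.0, -0.001]
wrist_force: [0.9, -0.0, 1.3]
grip_width: 0.499
```

Emit:
apply_moves(
  linear=[
    [-6,35,0],
    [-12,70,0],
    [-18,105,0],
    [-24,130,0],
    [-24,130,0],
  ],
  rotation=[
    [0,0,0],
    [0,0,0],
    [0,0,0],
    [0,0,0],
    [0,0,0],
  ],
  gripper=[50,50,50,50,50],
)

```text
clock: 23.17
tcp_pos: [0.363, 0.4117, 0.2686]
eef_rot: [0.958, -0.288, -0.001, -0.001]
wrist_force: [0.5, 1.1, -1.0]
grip_width: 0.499
```

Emit:
apply_moves(
  linear=[
    [0,0,0],
    [0,0,0],
    [0,0,0],
    [0,0,0],
    [0,0,0],
  ],
  rotation=[
    [0,0,0],
    [0,0,0],
    [0,0,0],
    [0,0,0],
    [0,0,0],
  ],
  gripper=[50,50,50,50,50],
)

```text
clock: 23.58
tcp_pos: [0.3665, 0.4042, 0.2699]
eef_rot: [0.956, -0.293, -0.001, -0.001]
wrist_force: [-0.0, 0.4, -0.4]
grip_width: 0.5
```

```bash
python3 tilt.py 13 scene,top,wrist; python3 f.py
python3 - <<'E'
from h import *
for n in("wrist","top","scene"):
    grab_frame(n)
    for q,z in(("crank_post",.078),("cam_axis",.05),("ring_centre",.06),("pot",.092),("pot_centre",.1245)): print(n,q,[(np.round(r["position"],1),round(r["score"],2),np.round(atz(n,r["position"],z),4)) for r in spot_point(n,q)[:1]])
f=lambda n,h:(lambda x,c:cv2.resize(x[max(int(c[1])-h,0):int(c[1])+h,max(int(c[0])-h,0):int(c[0])+h],(400,400),interpolation=2))(cv2.imread(f"pics/{n}13.png"),proj(n,[.643,.215,.12]))
cv2.imwrite("pics/v13.png",np.hstack([f("top",40),f("wrist",80)]))
E
```

```text
['scene'] [ 0.6464  0.2105 -0.0225  0.0051] 396.8983154296875
['top'] [ 0.6462  0.2112 -0.1197 -0.0923] 385.35638427734375
['wrist'] [0.6507 0.2196 0.0394 0.103 ] 0.0
['scene', 'top', 'wrist'] [ 0.6467  0.2112 -0.0464  0.0148] 229.6236572265625
23.7333 ball [0.3946 0.3857 0.2002] F [ 0.4315  0.3043 -0.5849] M [0.1243 0.1593 0.0035] tcp [0.3662 0.4047 0.2698] 0.5036745631062965 axis [-0.2905  0.1952  0.9368]
wrist crank_post [(array([314.3,  31.6]), 0.91, array([0.4915, 0.2712, 0.078 ]))]
wrist cam_axis []
wrist ring_centre []
wrist pot []
wrist pot_centre []
top crank_post [(array([157.2, 250.2]), 0.63, array([0.4845, 0.263 , 0.078 ]))]
top cam_axis [(array([175. , 238.6]), 0.82, array([0.5168, 0.2234, 0.05  ]))]
top ring_centre [(array([419.2, 266.3]), 0.47, array([ 0.4382, -0.4277,  0.06  ]))]
top pot [(array([177.4, 186.6]), 0.83, array([0.6513, 0.2107, 0.092 ]))]
top pot_centre [(array([174.1, 189.3]), 0.69, array([0.6381, 0.2116, 0.1245]))]
scene crank_post [(array([333.6, 120. ]), 0.73, array([0.4886, 0.273 , 0.078 ]))]
scene cam_axis [(array([328.6, 140.4]), 0.55, array([0.5095, 0.227 , 0.05  ]))]
scene ring_centre [(array([367. , 166.4]), 0.81, array([0.6436, 0.2125, 0.06  ]))]
scene pot [(array([372.3, 161. ]), 0.65, array([0.6545, 0.2108, 0.092 ]))]
scene pot_centre [(array([318.1, 239.7]), 0.69, array([ 0.6983, -0.0642,  0.1245]))]
```

```bash
python3 - <<'E'
from h import *
np.set_printoptions(precision=1,suppress=True,linewidth=200)
for n,o in(("scene",(377,127)),("top",(166,182))):
    im=cv2.imread(f"pics/{n}13.png");g=cv2.cvtColor(im,6)
    print(n);print(g[o[1]-14:o[1]+15,o[0]-15:o[0]+16])
E
```

```text
scene
[[146 145 149 149 150 152 150 150 147 145 143 145 144 144 146 148 152 151 154 155 152 153 153 154 150 149 145 147 144 148 146]
 [147 149 151 150 151 149 148 147 146 146 143 143 144 144 148 152 154 157 155 153 155 153 151 149 147 148 145 146 145 146 147]
 [148 150 148 150 150 149 148 146 146 145 142 144 142 148 152 156 156 153 156 154 153 152 149 148 146 146 145 146 148 149 148]
 [151 152 150 151 149 148 146 145 143 143 145 145 146 150 155 156 155 155 154 152 152 149 149 148 143 148 147 148 147 147 146]
 [151 150 151 150 148 148 146 146 143 145 143 147 148 151 151 157 154 155 153 153 152 148 146 145 145 149 146 149 148 147 148]
 [154 151 150 150 146 145 145 143 145 145 147 149 153 151 154 155 153 153 151 149 146 147 145 146 148 148 148 147 149 148 144]
 [150 151 148 148 145 146 143 144 145 145 149 148 150 154 154 154 154 154 150 147 145 147 146 148 147 149 148 147 147 145 144]
 [152 148 149 145 146 145 145 145 148 149 149 151 153 153 156 152 153 151 147 145 147 146 147 147 150 146 147 145 146 143 141]
 [152 149 147 144 145 143 146 148 148 150 149 154 153 155 154 151 152 148 148 
[... 5577 characters left out ...]
128 128 124 107  92  78  68  76  80 101 111 113 110 107 101  98]
 [114 116 116 115 114 116 116 109 107 112 117 121 126 126 127 127 126 128 125 119 117 115 118 116 119 121 121 118 114 111 108]
 [116 115 116 116 117 114 117 114 107 108 118 120 123 125 127 124 124 126 125 124 127 124 125 124 121 120 118 118 113 108 104]
 [111 111 111 109 111 111 112 112 107 107 113 120 122 123 124 124 121 122 122 124 122 122 124 122 117 117 115 112 110 108 102]
 [110 113 112 113 113 111 112 111 110 107 111 115 120 121 124 120 121 123 120 121 121 122 119 118 115 114 113 110 107 104 103]
 [116 117 114 117 117 114 116 115 112 106 107 109 115 118 120 119 118 119 119 119 117 117 115 117 114 111 111 109 107 102 100]]
```

Emit:
apply_moves(
  linear=[
    [25,-27,-18],
    [50,-54,-36],
    [75,-81,-54],
    [100,-108,-72],
    [125,-134,-90],
  ],
  rotation=[
    [0,0,0],
    [0,0,0],
    [0,0,0],
    [0,0,0],
    [0,0,0],
  ],
  gripper=[50,50,50,50,50],
)

```text
clock: 25.05
tcp_pos: [0.4919, 0.2699, 0.1789]
eef_rot: [0.957, -0.292, -0.001, -0.001]
wrist_force: [-0.3, 0.6, -0.4]
grip_width: 0.501
```

Emit:
apply_moves(
  linear=[
    [0,0,0],
    [0,0,0],
    [0,0,0],
    [0,0,0],
    [0,0,0],
  ],
  rotation=[
    [0,0,0],
    [0,0,0],
    [0,0,0],
    [0,0,0],
    [0,0,0],
  ],
  gripper=[50,50,50,50,50],
)

```text
clock: 25.47
tcp_pos: [0.4902, 0.2731, 0.1801]
eef_rot: [0.957, -0.29, -0.001, -0.001]
wrist_force: [0.7, -0.4, 0.7]
grip_width: 0.499
```

```bash
python3 f.py; python3 - <<'E'
from h import *
im=grab_frame("wrist");cv2.imwrite("pics/w14.png",im);s=state();print(s["joint_pos"])
for q,z in(("crank_post",.078),("cam_axis",.05),("ring_centre",.06)): print(q,[(np.round(r["position"],1),round(r["score"],2),np.round(atz("wrist",r["position"],z),4)) for r in spot_point("wrist",q)[:1]])
print("tool axis at z .1,.078",[proj("wrist",[*s["tcp_pos"][:2],z]) for z in(.1,.078)],delta([.4915,.2705,.062],Ro.from_quat(s["eef_rot"])))
c=proj("wrist",[*s["tcp_pos"][:2],.1]).astype(int);g=cv2.cvtColor(im,6);np.set_printoptions(linewidth=250);print(c);print(g[c[1]-24:c[1]+40:2,c[0]-40:c[0]+41:2])
E
```

```text
25.4667 ball [0.5187 0.2542 0.1105] F [ 0.6931 -0.3672  0.6582] M [0.0519 0.1448 0.0081] tcp [0.4902 0.2731 0.1801] 0.4988548162113262 axis [-0.2914  0.1931  0.9369]
[-0.9614275   0.60873949  0.64054777  1.81021459 -0.46408288  0.87706662
 -2.26318991]
crank_post [(array([279.7, 202.9]), 0.74, array([0.4918, 0.2702, 0.078 ]))]
cam_axis [(array([302.3, 154.5]), 0.97, array([0.5161, 0.2248, 0.05  ]))]
ring_centre []
tool axis at z .1,.078 [array([277.9252959 , 212.73201451]), array([277.96334478, 206.01703893])] (array([   1. ,   -1.7, -118. ]), array([0.03, 0.  , 0.07]))
[277 212]
[[188 189 191 ... 231 231 231]
 [189 192 192 ... 231 231 231]
 [192 192 192 ... 231 231 231]
 ...
 [ 65  13   9 ... 169  11   9]
 [ 57   7   9 ... 140  10  10]
 [ 34   9   7 ... 125  10   9]]
```

Emit:
apply_moves(
  linear=[
    [1,-2,-24],
    [1,-2,-50],
    [1,-2,-76],
    [1,-2,-100],
    [1,-2,-118],
  ],
  rotation=[
    [0,0,0],
    [0,0,0],
    [0,0,0],
    [0,0,0],
    [0,0,0],
  ],
  gripper=[50,50,50,50,50],
)

```text
clock: 26.08
tcp_pos: [0.491, 0.2694, 0.06]
eef_rot: [0.957, -0.292, -0.001, 0.0]
wrist_force: [-0.3, -0.9, -0.1]
grip_width: 0.5
```

Emit:
apply_moves(
  linear=[
    [0,0,0],
    [0,0,0],
    [0,0,0],
    [0,0,0],
    [0,0,0],
  ],
  rotation=[
    [0,0,0],
    [0,0,0],
    [0,0,0],
    [0,0,0],
    [0,0,0],
  ],
  gripper=[40,30,25,25,25],
)

```text
clock: 26.5
tcp_pos: [0.4928, 0.2697, 0.063]
eef_rot: [0.956, -0.292, 0.0, -0.001]
wrist_force: [-0.5, -0.5, 0.1]
grip_width: 0.255
```

```bash
python3 f.py; python3 - <<'E'
from h import *
C=np.array([.516,.225]);t=state()["tcp_pos"][:2];n=np.array([np.cos(np.radians(236)),np.sin(np.radians(236))])
for a in(125,132,139,146,153,160,166,171,175.5): 
    p=C+.052*np.array([np.cos(np.radians(a)),np.sin(np.radians(a))])+.0038*n;print(a,np.round((p-t)*1000,1))
E
```

```text
26.5 ball [ 0.5214  0.2508 -0.0066] F [-0.4852 -0.4603  0.0758] M [0.0421 0.0955 0.0042] tcp [0.4928 0.2697 0.063 ] 0.2547855823901171 axis [-0.2927  0.1939  0.9364]
125 [-8.8 -5.3]
132 [-13.7  -9.2]
139 [-18.2 -13.7]
146 [-22.  -18.8]
153 [-25.3 -24.2]
160 [-27.8 -30.1]
166 [-29.4 -35.3]
171 [-30.3 -39.7]
175.5 [-30.8 -43.8]
```

Emit:
apply_moves(
  linear=[
    [-4,-2,0],
    [-9,-5,0],
    [-14,-9,0],
    [-18,-14,0],
    [-22,-19,0],
  ],
  rotation=[
    [0,0,0],
    [0,0,0],
    [0,0,0],
    [0,0,0],
    [0,0,0],
  ],
  gripper=[25,25,25,25,25],
)

```text
clock: 26.92
tcp_pos: [0.4693, 0.253, 0.0624]
eef_rot: [0.957, -0.291, -0.001, -0.002]
wrist_force: [-0.0, 5.8, 1.5]
grip_width: 0.252
```

Emit:
apply_moves(
  linear=[
    [-3,-5,0],
    [-6,-11,0],
    [-7.5,-16.5,0],
    [-8.5,-21,0],
    [-9,-25,0],
  ],
  rotation=[
    [0,0,0],
    [0,0,0],
    [0,0,0],
    [0,0,0],
    [0,0,0],
  ],
  gripper=[25,25,25,25,25],
)

```text
clock: 27.33
tcp_pos: [0.4606, 0.2253, 0.0619]
eef_rot: [0.956, -0.292, -0.001, -0.001]
wrist_force: [0.2, 3.6, 1.3]
grip_width: 0.254
```

Emit:
apply_moves(
  linear=[
    [0,0,0],
    [0,0,0],
    [0,0,0],
    [0,0,0],
    [0,0,0],
  ],
  rotation=[
    [0,0,0],
    [0,0,0],
    [0,0,0],
    [0,0,0],
    [0,0,0],
  ],
  gripper=[25,25,25,25,25],
)

```text
clock: 27.75
tcp_pos: [0.4608, 0.2245, 0.0614]
eef_rot: [0.956, -0.292, -0.001, 0.0]
wrist_force: [0.2, 0.6, -0.3]
grip_width: 0.251
```

```bash
python3 f.py; python3 - <<'E'
from h import *
for n in("wrist","scene","top"):
    cv2.imwrite(f"pics/{n}15.png",grab_frame(n))
    for q,z in(("crank_post",.078),("cam_axis",.05)): print(n,q,[(np.round(r["position"],1),round(r["score"],2),np.round(atz(n,r["position"],z),4)) for r in spot_point(n,q)[:1]])
E
```

```text
27.75 ball [ 0.4892  0.2054 -0.0082] F [ 0.2327  0.6031 -0.2602] M [-0.0118  0.1424  0.0145] tcp [0.4608 0.2245 0.0614] 0.2506950258569582 axis [-0.2902  0.1962  0.9366]
wrist crank_post [(array([273.3, 262.2]), 0.63, array([0.4612, 0.2284, 0.078 ]))]
wrist cam_axis [(array([233.3, 179.5]), 0.7, array([0.5151, 0.2248, 0.05  ]))]
scene crank_post [(array([319.7, 121.7]), 0.81, array([0.4636, 0.2436, 0.078 ]))]
scene cam_axis [(array([329. , 141.8]), 0.73, array([0.5134, 0.2237, 0.05  ]))]
top crank_post [(array([170.6, 257.7]), 0.57, array([0.4646, 0.2273, 0.078 ]))]
top cam_axis [(array([175.4, 238.5]), 0.61, array([0.5171, 0.2223, 0.05  ]))]
```

Emit:
apply_moves(
  linear=[
    [0,0,0],
    [0,0,0],
    [0,0,0],
    [0,0,0],
    [0,0,0],
  ],
  rotation=[
    [0,0,0],
    [0,0,0],
    [0,0,0],
    [0,0,0],
    [0,0,0],
  ],
  gripper=[30,40,50,60,60],
)

```text
clock: 28.62
tcp_pos: [0.461, 0.2252, 0.0616]
eef_rot: [0.956, -0.292, -0.001, -0.0]
wrist_force: [0.4, -0.3, -0.9]
grip_width: 0.549
```

Emit:
apply_moves(
  linear=[
    [0,0,15],
    [0,0,40],
    [0,0,75],
    [0,0,110],
    [0,0,140],
  ],
  rotation=[
    [0,0,0],
    [0,0,0],
    [0,0,0],
    [0,0,0],
    [0,0,0],
  ],
  gripper=[60,60,60,60,60],
)

```text
clock: 29.03
tcp_pos: [0.4611, 0.2249, 0.2036]
eef_rot: [0.956, -0.292, -0.0, -0.0]
wrist_force: [-0.1, 0.7, -0.1]
grip_width: 0.6
```

Emit:
apply_moves(
  linear=[
    [-5,-20,8],
    [-10,-45,16],
    [-15,-70,24],
    [-20,-90,30],
    [-20,-90,30],
  ],
  rotation=[
    [0,0,0],
    [0,0,0],
    [0,0,0],
    [0,0,0],
    [0,0,0],
  ],
  gripper=[60,60,60,60,60],
)

```text
clock: 29.45
tcp_pos: [0.4405, 0.1309, 0.233]
eef_rot: [0.956, -0.295, -0.0, -0.001]
wrist_force: [-0.9, -0.0, 0.1]
grip_width: 0.598
```

Emit:
apply_moves(
  linear=[
    [0,0,0],
    [0,0,0],
    [0,0,0],
    [0,0,0],
    [0,0,0],
  ],
  rotation=[
    [0,0,0],
    [0,0,0],
    [0,0,0],
    [0,0,0],
    [0,0,0],
  ],
  gripper=[60,60,60,60,60],
)

```text
clock: 29.87
tcp_pos: [0.4409, 0.1359, 0.2312]
eef_rot: [0.957, -0.291, -0.001, -0.0]
wrist_force: [-0.1, 0.5, 0.1]
grip_width: 0.598
```

```bash
python3 f.py; python3 - <<'E'
from h import *
for n in("wrist","scene","top","wrist"):
    im=grab_frame(n);cv2.imwrite(f"pics/{n}16.png",im)
    for q,z in(("crank_post",.078),("cam_axis",.05),("pot",.092)): print(n,q,[(np.round(r["position"],1),round(r["score"],2),np.round(atz(n,r["position"],z),4)) for r in spot_point(n,q)[:1]])
g=cv2.cvtColor(cv2.imread("pics/scene16.png"),6);np.set_printoptions(linewidth=250,threshold=10000)
print(g[120:136:1,368:390]);
d=proj("wrist",[.4635,.2285,.1]);print("post top pred",d)
# neck top disc vs before
for n,c in(("scene",(377,127)),("top",(166,181))):
    a,b=[np.float32(cv2.cvtColor(cv2.imread(f"pics/{n}{k}.png"),6))[c[1]-10:c[1]+10,c[0]-10:c[0]+10] for k in(13,16)];print(n,"neck shift px",cv2.phaseCorrelate(a,b),abs(a-b).mean())
E
```

```text
29.8667 ball [0.4693 0.1169 0.1616] F [-0.1192  0.4627  0.1129] M [0.0688 0.1864 0.0345] tcp [0.4409 0.1359 0.2312] 0.5982071942618469 axis [-0.2904  0.1952  0.9368]
wrist crank_post []
wrist cam_axis [(array([187., 176.]), 0.72, array([0.5177, 0.2226, 0.05  ]))]
wrist pot [(array([97.9, 74.7]), 0.68, array([0.6482, 0.2159, 0.092 ]))]
scene crank_post [(array([316.7, 125.9]), 0.93, array([0.4671, 0.2261, 0.078 ]))]
scene cam_axis [(array([330.5, 140.2]), 0.93, array([0.513, 0.231, 0.05 ]))]
scene pot [(array([368.2, 156.5]), 0.61, array([0.6385, 0.2162, 0.092 ]))]
top crank_post [(array([337.9, 252.4]), 0.4, array([ 0.4755, -0.2113,  0.078 ]))]
top cam_axis [(array([175.3, 238. ]), 0.77, array([0.5184, 0.2226, 0.05  ]))]
top pot [(array([175.2, 186.5]), 0.86, array([0.6516, 0.2165, 0.092 ]))]
wrist crank_post [(array([209.5, 219.5]), 0.9, array([0.4602, 0.2233, 0.078 ]))]
wrist cam_axis [(array([187.1, 179. ]), 0.83, array([0.5148, 0.2247, 0.05  ]))]
wrist pot [(array([99.7, 79.6]), 0.85, array([0.644 , 0.2175, 0.092 ]))]
[[147 149 147 151 152 155 157 156 158 157 156 152 151 150 148 
[... 920 characters left out ...]
0 143 146 144 145]
 [154 139 113  80  75  91 117 137 149 155 157 149 133 117 112 125 137 140 142 145 147 149]
 [151 136 106  77  69  71  80  93 101 103 107 102  90  91 107 131 138 144 145 146 149 152]
 [146 130  99  77  70  66  70  72  75  71  75  75  71  88 119 140 148 145 147 148 152 156]
 [147 124  92  75  70  71  66  71  74  73  72  72  75  99 127 144 146 149 150 150 154 154]
 [151 120  86  72  67  71  74  72  76  73  75  75  79 103 132 147 146 152 153 154 154 156]]
post top pred [199.76528048 226.00788243]
scene neck shift px ((-0.01788164034394768, -0.03831666308576054), 0.9953119897842407) 2.87
top neck shift px ((0.019324392112455513, -0.03125345332080798), 0.9688199126720428) 6.6525
```

```bash
python3 - <<'E'
from fit import *
np.set_printoptions(precision=4,suppress=True,linewidth=250,threshold=10000)
im=grab_frame("wrist");s=grab_frame("scene")
print("post",*fit("wrist",im,(.463,.226),.1,(.008,),w=.010))
print("post scene",*fit("scene",s,(.463,.226),.1,(.008,),w=.010))
hsv=im.max(2).astype(int)
d=proj("wrist",[.463,.227,.1]).astype(int);print(d,proj("wrist",[.463,.227,.05]));print(hsv[d[1]-22:d[1]+22,d[0]-22:d[0]+26:1])
E
```

```text
post [163.9453   0.4625   0.2275] [0.4629 0.2267] [0.0006 0.0008]
post scene [182.0355   0.465    0.226 ] [0.4651 0.2254] [0.0017 0.002 ]
[201 225] [210.7951 212.2085]
[[231 232 231 232 231 231 232 231 232 232 232 232 232 232 232 232 232 232 230 225 219 224 221 221 221 217 212 212 215 210 185 130  81 151 232 232 232 232 232 232 232 232 221 154 154 156 175 217]
 [226 231 231 232 231 231 232 231 231 231 231 232 232 232 232 232 232 231 231 231 225 215 221 220 221 221 214 211 213 214 203 162  92 109 201 232 232 232 232 232 232 232 229 216 216 217 222 232]
 [210 225 232 231 231 232 231 231 231 231 231 232 232 232 232 232 231 232 231 232 228 211 220 221 220 221 220 213 211 214 201 139 106  90 127 201 232 232 232 232 232 232 232 232 232 232 232 232]
 [200 214 231 232 231 232 232 231 231 231 231 231 231 232 232 232 232 232 231 232 231 225 218 222 220 220 220 218 212 199 153 122 115 101  80 150 232 232 232 232 232 232 232 232 232 232 232 232]
 [202 209 224 232 232 231 231 232 231 231 232 232 232 231 231 231 232 231 232 232 232 231 225 213 222 220 220 221 203 135  78  65  71  78  75 110 201 23
[... 6948 characters left out ...]
4 218 216 217 219 222 223 224 225 225 225 225 224 224 224 224 204  94  70  70  70  70  70  70  70  70  70  70  70]
 [223 222 222 223 223 225 227 228 229 230 230 231 231 231 231 230 229 226 221 215 216 217 220 223 223 224 224 224 224 224 224 224 224 224 213 144  71  70  70  70  71  70  70  71  70  70  71  71]
 [222 221 223 224 226 227 229 229 230 231 231 231 231 230 229 227 224 218 216 217 220 222 223 224 224 224 224 224 224 224 223 224 224 222 185  80  70  70  70  70  70  70  70  70  70  70  70  70]
 [223 223 225 227 228 229 229 230 231 231 231 230 230 228 225 220 215 216 218 221 222 223 224 224 225 224 224 224 224 224 224 226 228 216 128  70  69  70  70  70  70  70  70  70  71  70  70  70]]
```

```bash
python3 -c "
from rig import *
print(state()['clock'],state()['wrist_force'],robot.job_done())"
```

```text
the job is handed in; nothing more can be done
30.7667 [ 0.44920975 -0.36251364 -0.96371165] None
```

I set the pot upright in the clamp stand's ring, let go of it, and swung the crank until the high point was on the follower. I handed the job in at about 30.8 s of the 64 s; no verdict is reported.

**How it went:** My first approach, along the neck, ran into two joint limits, so I backed off. I then gripped the neck with the tool 8° from vertical. I lowered the pot in small steps, corrected it sideways by the contact force (about 10 N at most), and opened the fingers. To turn the crank I pushed the post through about 57° between loosely set fingers, then withdrew.

**Last checks:**
- **Pot position:** the ring measured at about (0.644, 0.216) m. The network put the pot at (0.644, 0.2175) m in the last wrist image.
- **Pot lean:** the neck top was within 1 pixel of where an upright pot would show it, in both the scene and top views. I estimate a lean of about 1–1.5°, against the 4° limit. The pot did not shift while I turned the crank.
- **Cam:** the crank post was at (0.463, 0.227) m, which puts the cam about +0.03 rad from its high point (limit 0.15).
- **Robot:** clear of everything, with the wrist force back near zero.

**Disagreements and gaps:**
- **Pot lean fit:** an automatic tilt fit on the top view gave an implausible lean at its search limit, about 0.15 rad. I discarded it, because the neck-top disc read directly from that picture contradicted it.
- **Other estimates:** the network's single-picture positions for the pot differed by up to 8 mm between cameras. One wrist reading of the post implied the cam at about +0.1 rad, still inside the limit.
- **Not measured:** I did not measure the shoe's travel (I inferred it from the cam angle), and I did not re-measure the bystanders at the end.

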